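# Set the steaming station for batch 375

## Task

Get the steaming station ready for batch 375: turn the gauge's reset knob back to its zero stop, and roll the three number wheels so that they read 3, 7, 5 from left to right as the robot sees them, each digit squarely uppermost. Last of all, once those are set, push the vent fan's switch fully down to start it; leave the other things on the counter where they stand.

Things in the scene. Friction and masses are not known exactly. Their poses are not given: they have to be found in the camera images.
- wheel_left (a joint): Turn (rad) of the left number wheel (at +y of the row, seen from the robot). The uppermost digit is read: value n x 0.628 = digit n uppermost. Grows as the top of the wheel rolls away from the robot (to +x of the stand), which brings up the next higher digit. Range -0.3 to 5.95, with a stop between 9 and 0. Light friction (0.03 N m), no detents: stays where it is left.
- wheel_left_axle (a point): Centre of the left wheel, on the axle, 68 mm above the counter. Wheel: white disc, 80 mm diameter, 24 mm wide, black digits 0 to 9 round its rim, 36 degrees apart, a red line between 9 and 0; it can be pinched across its two flat faces. Axes of the stand (they do not turn with the wheel): y along the axle to the left wheel, x away from the robot, z up.
- wheel_middle (a joint): Turn (rad) of the middle number wheel (mid row, seen from the robot). The uppermost digit is read: value n x 0.628 = digit n uppermost. Grows as the top of the wheel rolls away from the robot (to +x of the stand), which brings up the next higher digit. Range -0.3 to 5.95, with a stop between 9 and 0. Light friction (0.03 N m), no detents: stays where it is left.
- wheel_middle_axle (a point): Centre of the middle wheel, on the axle, 68 mm above the counter. Wheel: white disc, 80 mm diameter, 24 mm wide, black digits 0 to 9 round its rim, 36 degrees apart, a red line between 9 and 0; it can be pinched across its two flat faces. Axes of the stand (they do not turn with the wheel): y along the axle to the left wheel, x away from the robot, z up.
- wheel_right (a joint): Turn (rad) of the right number wheel (at -y of the row, seen from the robot). The uppermost digit is read: value n x 0.628 = digit n uppermost. Grows as the top of the wheel rolls away from the robot (to +x of the stand), which brings up the next higher digit. Range -0.3 to 5.95, with a stop between 9 and 0. Light friction (0.03 N m), no detents: stays where it is left.
- wheel_right_axle (a point): Centre of the right wheel, on the axle, 68 mm above the counter. Wheel: white disc, 80 mm diameter, 24 mm wide, black digits 0 to 9 round its rim, 36 degrees apart, a red line between 9 and 0; it can be pinched across its two flat faces. Axes of the stand (they do not turn with the wheel): y along the axle to the left wheel, x away from the robot, z up.
- stand: Batch-number stand: wooden base 130 x 290 x 18 mm; three wheels 64 mm apart, centre to centre (40 mm free between their faces), on a bare steel axle of 10 mm diameter; end posts 12 mm thick at 130 mm either side of the middle, 78 mm high, with red marks on top (to 85 mm) that show the reading line. Origin: centre of underside; x away from the robot, y along the axle.
- reset_knob (a joint): Turn of the black reset knob on the grey peak-temperature gauge (rad). 0 = at its zero stop, a hard stop, red pointer on the broad red zero mark; grows clockwise seen from above, up to 1.9. It takes 0.05 N m and stays where it is left.
- knob_grip (a point): On the knob's upright axis at the height to grip, 75 mm above the counter. The grip bar is 56 mm long, 14 mm thick, from 55 to 85 mm above the counter, on a 60 mm round skirt; at knob value q it lies along this point's x axis turned clockwise by q. Axes of the gauge (they do not turn with the knob): x towards the zero mark, z up. The gauge is a box 120 x 120 x 45 mm centred below.
- fan_switch (a joint): Angle of the vent fan's toggle lever (rad): 0 = up, off (lever points 0.6 rad above level); grows as the lever is pushed down; 1.2 = fully down against its stop, on (0.6 rad below level). It takes about 1.6 N at the tip and stays where it is left.
- switch_pivot (a point): Pivot of the toggle lever, 90 mm above the counter. x points into the pier, away from the robot, z up, y along the pivot's axis. The lever, 10 mm thick, sticks out 45 mm towards -x to the centre of its red 16 mm ball: 37 mm out and 25 mm above the pivot when up, 37 mm out and 25 mm below it when fully down.
- pier: Low adobe pier carrying the switch, 60 x 150 mm, 135 mm high; the steel switch plate on its robot-facing side is flush with the pivot. Origin: centre of underside. Pier and gauge may stand on either side of the number stand.
- salt_pig: Bystander: round white ceramic salt pig, 96 mm across, 85 mm high. Origin: centre of underside.
- bowl: Bystander: amber glass bowl, 130 mm across, 55 mm high. Origin: centre of underside.
- scoop: Bystander: blue plastic scoop, 165 mm long, 50 mm wide, 30 mm high. Origin: under the centre of its tray; handle to its -x.
- spice_jar: Bystander: glass spice jar with a red cap, 44 mm diameter, 80 mm high, on the robot's side of the number stand. Origin: centre of underside.
- spoon: Bystander: spoon with a wooden handle and steel bowl, 200 mm long, lying on the robot's side of the stand. Origin: underside, about mid-length.
- mug: Bystander: terracotta mug, 76 mm across, 85 mm high. Origin: centre of underside.

How it is judged:
On the way, in this order (a step that is already met when the one before it is completed fails the run):
1. the knob is back at zero and the wheels read 3 7 5 while the fan is still off (value of joint wheel_left between 1.735 and 2.035 rad and value of joint wheel_middle between 4.248 and 4.548 rad and value of joint wheel_right between 2.992 and 3.292 rad and value of joint reset_knob below 0.08 rad and value of joint fan_switch below 0.4 rad), for 0.2 s.
2. the fan switch is pushed fully down (value of joint fan_switch above 1 rad), for 0.2 s.
At the end, for the whole second after the job is handed in: Digits 3, 7 and 5 uppermost on the left, middle and right wheels, each within 0.15 rad (8.6 degrees) of square; reset knob within 0.08 rad of its zero stop; fan switch down beyond 1.0 of its 1.2 rad (value of joint wheel_left between 1.735 and 2.035 rad and value of joint wheel_middle between 4.248 and 4.548 rad and value of joint wheel_right between 2.992 and 3.292 rad and value of joint reset_knob below 0.08 rad and value of joint fan_switch above 1 rad); the robot touches nothing.
It fails at once if a bystander is pushed more than 30 mm from its place (distance of any of salt_pig, bowl, scoop, spice_jar, spoon, mug from where it was at the start of the episode above 0.03 m).
It fails at once if a bystander is tipped over (angle between any of salt_pig, bowl, scoop, spice_jar, spoon, mug's own z axis and vertical above 0.6 rad).
It also fails if it takes over 69 s, if anything falls off the work surface, if the arm or the gripper's body presses on something with over 40 N, if the wrist force passes 120 N, or if a joint passes its speed limit or range.

## Robot

A 6-joint arm with a two-finger parallel gripper is mounted at the origin on the work surface. World frame = base frame: x ahead of the robot, y to its left, z up, the work surface at z = 0. Lengths are in m, angles in rad, forces in N, time in s.
With the tool pointing down it reaches from about 0.375 to 0.9 m from the base axis. Payload 3.1 kg.
Tool frame: the origin (TCP) lies at the centre of the arm's flange, where the gripper is bolted on; the fingertips stand 182 mm ahead of it and the grasp point (between the pads) lies 164 mm ahead of it; z points along the fingers, x is the direction in which the jaws open and shut, and the axes are right-handed (so a half turn about z gives the same grasp; the last joint's range is limited). The gripper opens to 87 mm and grips with 3 to 60 N. Pads are 19 mm wide; open, the fingers measure 117 mm over their backs; the gripper's body (75 mm by 190 mm) begins 51 mm behind the grasp point.
Start: joints at [-1.381, 0.527, 1.433, -0, 1.181, -0.178], TCP at [0.225, -0.583, 0.405] pointing down, gripper open.
Joint ranges: [-3.08, 3.08], [-0.75, 2.2], [0.22, 2.44], [-1.43, 4.57], [0, 2.65], [-2.85, 2.85]. Speed limits (rad/s): [2.79, 2.79, 3.14, 3.14, 3.14, 3.14].

## Interface

Orientations are given as a unit quaternion [x, y, z, w].
In Python, from rig import status, eyes, robot gives the robot as it stands. The module is installed in compiled form; this text tells all that it offers.
- The arm moves only by the tool step_arm, never from a script. Its argument "steps" is a list of rows, each a list of 7 numbers: the closure, from -1 (fully open) to 1 (shut), so that 0 is half open, then the shift along the tool's x, y, z each as a share of 0.025 m, from -1 to 1, then the turn, a rotation vector about the tool's x, y, z each as a share of 8 degrees, from -1 to 1. In form: [[jaw, dx, dy, dz, rx, ry, rz], ...]. A call has exactly 10 rows; each row shifts and turns the commanded pose from where the row before left it, along the tool's axes as they then stand; what a row does not reach is not made up. A row lasts 1/10 s, in which the tool goes at most 50 mm and 8.59 degrees, less where a joint would pass 70% of its speed; a pose out of reach is approached as far as the arm can. A call with a number of a shift or a turn outside -1 to 1 is refused whole. A call with a gripper value outside its range is refused whole. The fingers move at their own pace and stop on an object; "squeeze" is the grip in N (left out, the last holds). Time passes only in rows, so rows that do not move let the fingers close, or fill a call up. It gives the time, the measured TCP pose, the force and the opening at its end, in the units of the state.
- status.get_obs(): the state, without advancing time (a new reading comes with each control period).
- eyes.camera(name): name is "side" or "top"; returns (picture, depth): 480x640x3 uint8, red, green, blue; 480x640 float32, m along the optical axis (not along the pixel's ray), 0 where there is no reading.
- eyes.camera_info(name): a dict with "K" (3x3 intrinsics, pixels), "R" (3x3) and "t" (3): a world point X has camera coordinates R X + t. Camera axes: x right, y down, z forward; pixel columns grow to the right and rows downward; lengths in m; the calibration is good to about 2 mm. A picture is of the moment at which its call begins. camera_info takes no time and is no camera call.
- robot.hand_in(): hands the job in, once; it reports no verdict.
The state is a dict: "time": time; "q": joint angles; "joint_velocities": joint speeds; "joint_torque": joint torques, N m; "position": TCP position; "tool_rot": TCP orientation; "ft_force": force on the tool from outside, world axes, zero at the start; "moment": the same for the moment, N m; "grip_width": finger opening in m.
Only numpy, scipy, OpenCV 4.12 (cv2) and the standard library are available. Lean on these libraries where they do the work, as an engineer would, in place of code of your own. Each camera call takes 0.05 s, during which the arm holds its last target.

## Working session

There is one attempt and no reset: what is moved stays moved. The work goes in short steps, Python scripts to look and compute and a tool call to move; the robot and the scene stay as the last step left them, time stands still between calls to the robot, and variables do not carry over. Pictures are saved under pics/ and viewed, and the job is handed in when it is done.

Besides the shell and the picture viewer there is one more tool, called after "Request:" in YAML: its name, and indented under it one key for each argument. step_arm: Moves the arm, as the interface text tells. Its arguments: {"type":"object","properties":{"steps":{"type":"array"},"squeeze":{"type":"number"}},"required":["steps"]}

```bash
mkdir -p pics; python3 - <<'E'
from rig import status, eyes, robot
import cv2,numpy as np
print(status.get_obs())
for n in("side","top"):
    p,d=eyes.camera(n); i=eyes.camera_info(n); print(n,i)
    cv2.imwrite(f"pics/{n}0.png",p[:,:,::-1]); np.savez(f"{n}0.npz",p=p,d=d,**i)
E
```

```text
{'time': 0.0, 'q': array([-1.38149902e+00,  5.28469767e-01,  1.43390660e+00,  9.38944119e-06,
        1.18140472e+00, -1.78500480e-01]), 'joint_velocities': array([ 0.00015711,  0.00134187, -0.0002257 ,  0.00045284, -0.00148212,
        0.00138809]), 'joint_torque': array([-3.25058609e-04, -4.40040457e+01, -1.76592833e+01,  6.32218458e-02,
        5.83173323e-02, -1.79068857e-04]), 'position': array([ 0.22468786, -0.58284439,  0.40376763]), 'tool_rot': array([ 8.24486630e-01, -5.65880375e-01, -7.74840316e-04, -7.72626021e-04]), 'ft_force': array([ 0.53541206,  0.62502964, -0.18257046]), 'moment': array([ 0.01053753,  0.04181434, -0.00427236]), 'grip_width': 0.0866500458778786}
side {'K': array([[512.46621933,   0.        , 318.36976274],
       [  0.        , 512.46621933, 236.77922464],
       [  0.        ,   0.        ,   1.        ]]), 'R': array([[-7.62492764e-01, -6.46996507e-01, -5.52297297e-04],
       [-4.64707308e-01,  5.48256406e-01, -6.95314339e-01],
       [ 4.50168750e-01, -5.29915496e-01, -7.18705548e-01]]), 't': array([0.43805332, 0.3435028 , 0.99845037])}
top {'K': array([[436.13631214,   0.        , 314.99657239],
       [  0.        , 436.13631214, 250.35447241],
       [  0.        ,   0.        ,   1.        ]]), 'R': array([[-0.00313267, -0.9999612 ,  0.00823338],
       [-0.99785338,  0.00258728, -0.06543652],
       [ 0.06541268, -0.0084207 , -0.99782277]]), 't': array([0.01323782, 0.57802731, 0.85543066])}
```

View pics/side0.png

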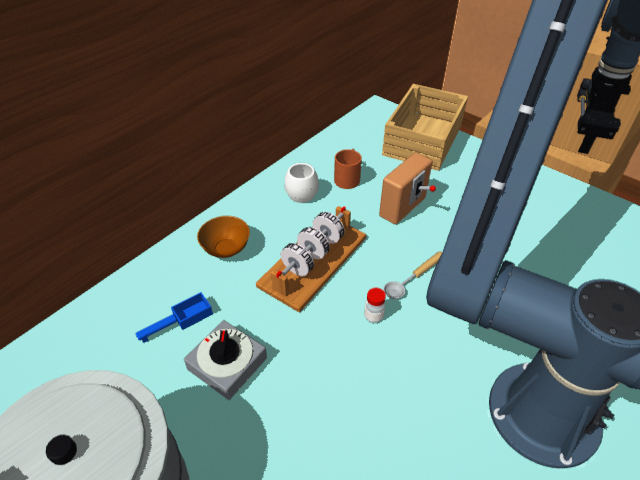

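View pics/top0.png

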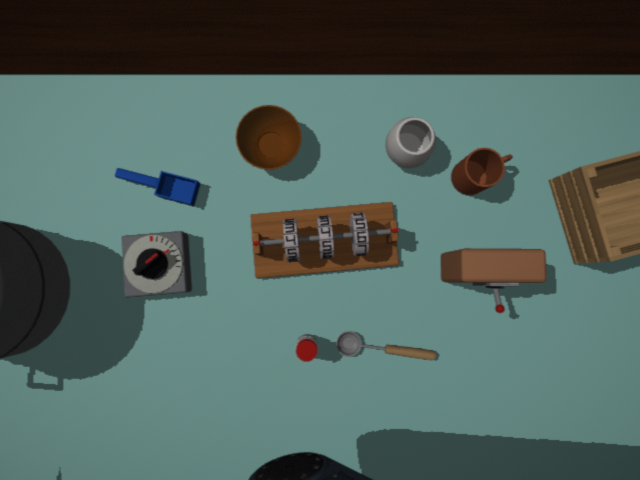

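```bash
cat > h.py <<'E'
import numpy as np,cv2
def ld(n,k): 
    return np.load(f"{n}{k}.npz")
def ray(z,u,v,h):
    K,R,t=z['K'],z['R'],z['t']
    c=-R.T@t; r=R.T@np.linalg.inv(K)@np.array([u,v,1.]); return c+r*(h-c[2])/r[2]
def proj(z,X):
    p=z['R']@np.asarray(X)+z['t']; p=z['K']@p; return p[:2]/p[2]
def crop(z,x0,y0,x1,y1,s,name):
    im=cv2.resize(z['p'][y0:y1,x0:x1,::-1],None,fx=s,fy=s,interpolation=cv2.INTER_CUBIC); cv2.imwrite(name,im)
E
python3 - <<'E'
from h import *
t=ld('top',0); s=ld('side',0)
crop(t,240,190,410,290,4.7,'pics/a.png')
crop(t,110,220,200,310,6,'pics/b.png')
crop(t,430,240,555,325,6,'pics/c.png')
crop(s,250,195,380,315,5,'pics/d.png')
E
```

```text
(no output)
```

View pics/a.png

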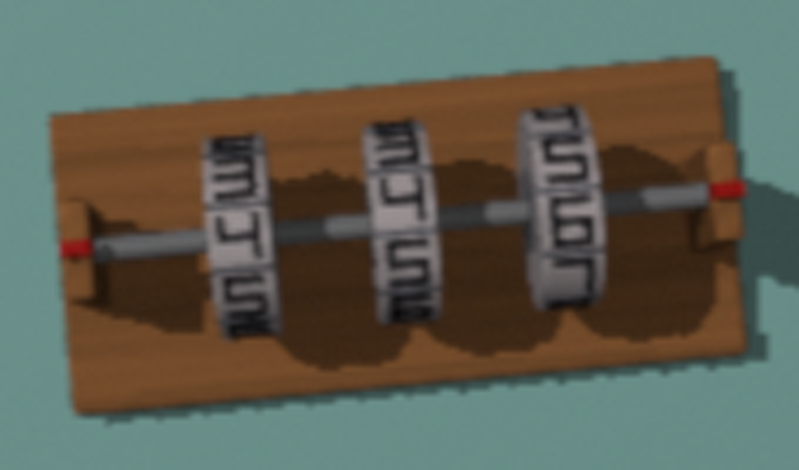

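View pics/b.png

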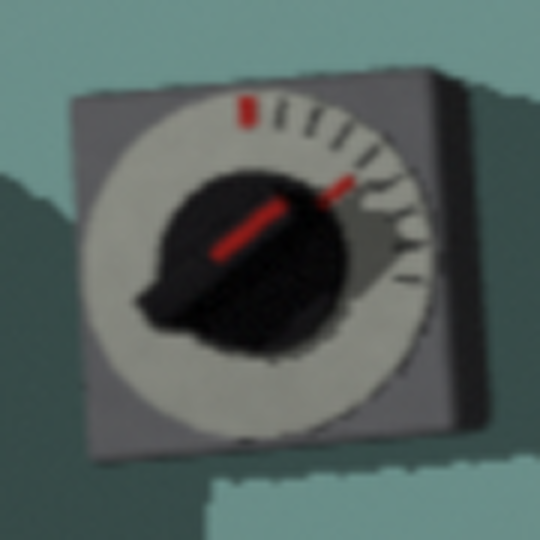

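View pics/c.png

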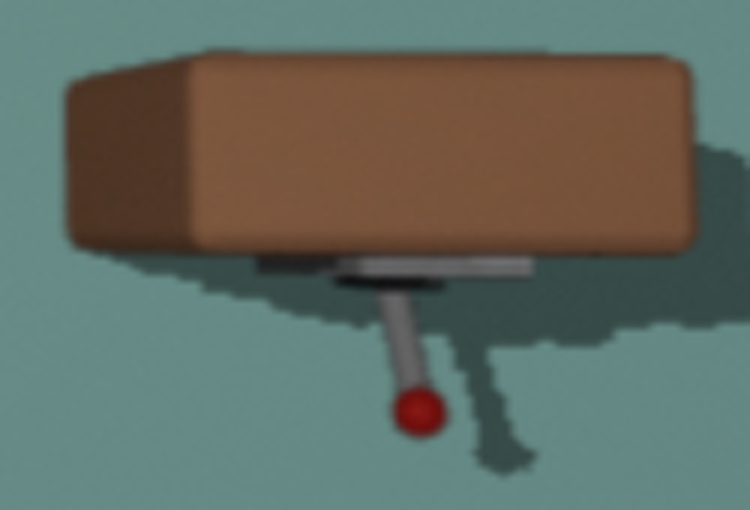

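View pics/d.png

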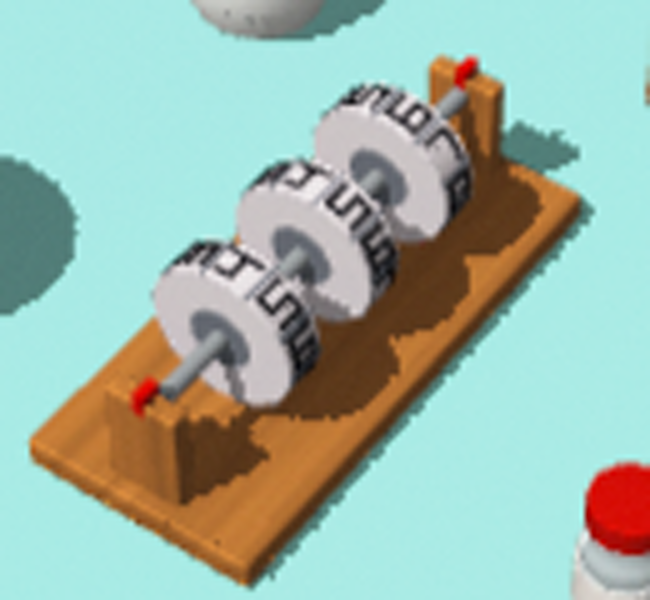

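```bash
python3 - <<'E'
from h import *
np.set_printoptions(precision=4,suppress=True)
t=ld('top',0); s=ld('side',0)
def red(z,x0,y0,x1,y1):
    p=z['p'][y0:y1,x0:x1].astype(int); m=(p[...,0]>90)&(p[...,1]<p[...,0]*.35)&(p[...,2]<p[...,0]*.35)
    n,l,st,c=cv2.connectedComponentsWithStats(m.astype(np.uint8))
    return [(c[i]+[x0,y0],st[i,4]) for i in range(1,n) if st[i,4]>3]
a=red(t,240,190,410,290);print(a)
b=red(s,250,195,380,300);print(b)
L=ray(t,*a[0][0],.085) ; 
for u in a: print('top',ray(t,*u[0],.083))
for u in b: print('side',ray(s,*u[0],.083))
c=red(t,430,240,555,325);d=red(s,420,170,450,200);print(c,d)
for u in c: print(ray(t,*u[0],.115))
for u in d: print(ray(s,*u[0],.115))
k=red(t,110,220,200,310);print(k)
for u in k: print(ray(t,*u[0],.045),ray(t,*u[0],.085))
k=red(s,180,315,270,400);print(k)
for u in k: print(ray(s,*u[0],.045),ray(s,*u[0],.085))
# pier top corners, top view
for u in [(185,58),(692,62),(692,250),(190,250)]: print('pier',ray(t,430+u[0]/6,240+u[1]/6,.135))
for u in [(72,100),(430,70),(455,430),(92,460)]: print('gauge',ray(t,110+u[0]/6,220+u[1]/6,.045))
for u in [(52,115),(717,57),(745,350),(75,412)]: print('stand',ray(t,240+u[0]/4.7,190+u[1]/4.7,.018))
print('jar',ray(t,307,350,.08),'spoon end',ray(t,340,345,.02),ray(t,436,355,.02))
E
```

```text
[(array([394.15, 229.95]), np.int32(20)), (array([255.7, 242.5]), np.int32(20))]
[(array([342.375, 209.125]), np.int32(16)), (array([278.32, 273.88]), np.int32(25)), (array([373.5441, 294.0441]), np.int32(136))]
top [ 0.6116 -0.1357  0.083 ]
top [0.5888 0.1222 0.083 ]
side [ 0.6079 -0.1323  0.083 ]
side [0.5851 0.1247 0.083 ]
side [0.391  0.0337 0.083 ]
[(array([499.4186, 308.0233]), np.int32(43))] [(array([432.2917, 188.    ]), np.int32(24))]
[ 0.4684 -0.3146  0.115 ]
[ 0.4632 -0.312   0.115 ]
[(array([150.75, 237.75]), np.int32(4)), (array([166.25, 251.  ]), np.int32(4)), (array([150.6774, 258.    ]), np.int32(31))]
[0.6017 0.3308 0.045 ] [0.5979 0.316  0.085 ]
[0.5758 0.3002 0.045 ] [0.5732 0.2869 0.085 ]
[0.5623 0.33   0.045 ] [0.5604 0.3153 0.085 ]
[(array([222.4828, 335.8276]), np.int32(29)), (array([206.5, 339.5]), np.int32(8))]
[0.5818 0.3005 0.045 ] [0.5582 0.3147 0.085 ]
[0.6004 0.3279 0.045 ] [0.576  0.3409 0.085 ]
pier [ 0.571  -0.2416  0.135 ]
pier [ 0.5694 -0.3895  0.135 ]
pier [ 0.5149 -0.3874  0.135 ]
pier [ 0.5154 -0.2417  0.135 ]
gauge [0.604  0.3864 0.045 ]
gauge [0.6135 0.2711 0.045 ]
gauge [0.4972 0.2611 0.045 ]
gauge [0.488  0.3771 0.045 ]
stand [0.6509 0.1402 0.018 ]
stand [ 0.6755 -0.1457  0.018 ]
stand [ 0.5493 -0.1558  0.018 ]
stand [0.5238 0.1296 0.018 ]
jar [0.3907 0.0274 0.08  ] spoon end [ 0.3905 -0.0372  0.02  ] [ 0.3702 -0.2268  0.02  ]
```

```bash
cat >> h.py <<'E'
YAW=0.0883; C0=np.array([.599,-.006,.068])
def unwrap(z,C0=C0,lim=75):
    ex=np.array([np.cos(YAW),np.sin(YAW),0]);ey=np.array([-np.sin(YAW),np.cos(YAW),0]);ez=np.array([0,0,1.])
    out=[]
    for k in(1,0,-1):
        ph=np.radians(np.linspace(lim,-lim,4*2*lim//2+1))  # rows: far at top
        yy=np.linspace(.016,-.016,81)
        P=C0+k*.064*ey+ .04*np.sin(ph)[:,None,None]*ex+.04*np.cos(ph)[:,None,None]*ez+yy[None,:,None]*ey
        q=P@z['R'].T+z['t']; q=q@z['K'].T; q=(q[...,:2]/q[...,2:]).astype(np.float32)
        im=cv2.remap(z['p'][:,:,::-1].copy(),q[...,0],q[...,1],cv2.INTER_CUBIC)
        im=cv2.resize(im,None,fx=2,fy=1.8)
        for d in range(-72,73,9):
            y=int((lim-d)/(2*lim)*im.shape[0]); cv2.line(im,(0,y),(12 if d%36 else 25,y),(0,0,255) if d==0 else(0,160,0),1)
        out+=[im,np.zeros((im.shape[0],15,3),np.uint8)]
    return np.hstack(out)
E
python3 - <<'E'
from h import *
t=ld('top',0); s=ld('side',0)
a,b=unwrap(t),unwrap(s); print(a.shape)
im=np.hstack([np.clip(a.astype(float)*1.4,0,255).astype(np.uint8),b])
im=cv2.resize(im,None,fx=780/im.shape[1],fy=1);cv2.imwrite('pics/u0.png',im)
E
```

```text
(542, 531, 3)
```

View pics/u0.png

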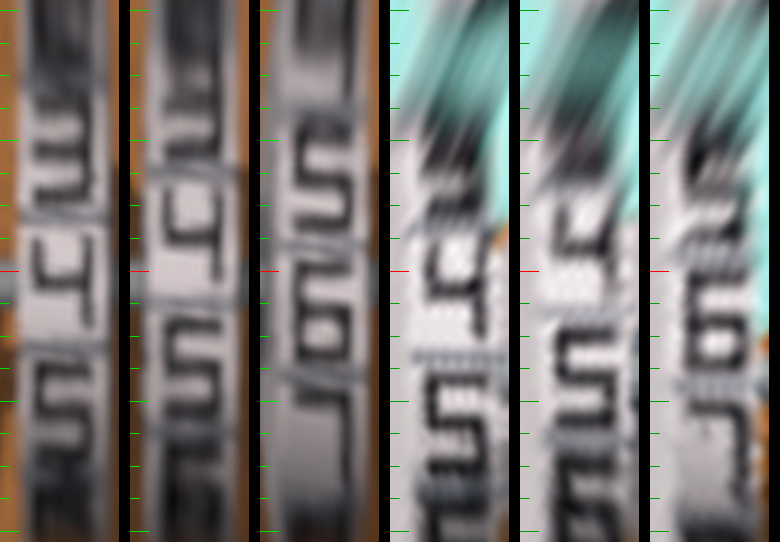

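```bash
cat >> h.py <<'E'
from scipy.spatial.transform import Rotation as Ro
EX=np.array([np.cos(YAW),np.sin(YAW),0]);EY=np.array([-np.sin(YAW),np.cos(YAW),0])
def wheel(k): return C0+k*.064*EY
def Rw(phi=0,yaw=YAW):
    """tool x=-y, y=-x, z=-z of stand-like frame; phi deg >0: TCP leans away from robot"""
    ex=np.array([np.cos(yaw),np.sin(yaw),0]);ey=np.array([-np.sin(yaw),np.cos(yaw),0])
    B=np.column_stack([-ey,-ex,[0,0,-1.]])
    return Ro.from_matrix(B)*Ro.from_rotvec([-np.radians(phi),0,0])
def about(P,phi,L,yaw=YAW):
    R=Rw(phi,yaw); return P-R.apply([0,0,L]),R
def plan(p1,R1,n):
    from rig import status
    o=status.get_obs(); R0=Ro.from_quat(o['tool_rot']); r=(R0.inv()*R1).as_rotvec()/n
    S=sum((R0*Ro.from_rotvec(r*i)).as_matrix() for i in range(n))
    d=np.linalg.solve(S,p1-o['position'])
    print('t',round(o['time'],2),'p',o['position'].round(4),'F',o['ft_force'].round(1),'w',round(o['grip_width'],4),'q',o['q'].round(2))
    print('rows',n,'d',(d/.025).round(3),'r',(np.degrees(r)/8).round(3))
E
python3 -c "
from h import *
p,R=about(wheel(-1),0,.29);print(p);plan(p,R,30)"
```

```text
[ 0.60464386 -0.06975066  0.358     ]
t 0.1 p [ 0.2247 -0.5829  0.4039] F [ 0.4 -0.8  0.3] w 0.087 q [-1.38  0.53  1.43  0.    1.18 -0.18]
rows 30 d [-0.551 -0.653  0.062] r [-0.     0.     0.067]
```

Request:
step_arm:
  steps:
    - [0, -0.55, -0.65, 0.06, 0, 0, 0.067]
    - [0, -0.55, -0.65, 0.06, 0, 0, 0.067]
    - [0, -0.55, -0.65, 0.06, 0, 0, 0.067]
    - [0, -0.55, -0.65, 0.06, 0, 0, 0.067]
    - [0, -0.55, -0.65, 0.06, 0, 0, 0.067]
    - [0, -0.55, -0.65, 0.06, 0, 0, 0.067]
    - [0, -0.55, -0.65, 0.06, 0, 0, 0.067]
    - [0, -0.55, -0.65, 0.06, 0, 0, 0.067]
    - [0, -0.55, -0.65, 0.06, 0, 0, 0.067]
    - [0, -0.55, -0.65, 0.06, 0, 0, 0.067]
  squeeze: 15

```text
time: 1.1
position: [0.335, -0.4, 0.3893]
tool_rot: [0.797, -0.604, -0.0, -0.0]
ft_force: [0.2, -0.1, 0.7]
grip_width: 0.0435
```

Request:
step_arm:
  steps:
    - [0, -0.55, -0.65, 0.06, 0, 0, 0.067]
    - [0, -0.55, -0.65, 0.06, 0, 0, 0.067]
    - [0, -0.55, -0.65, 0.06, 0, 0, 0.067]
    - [0, -0.55, -0.65, 0.06, 0, 0, 0.067]
    - [0, -0.55, -0.65, 0.06, 0, 0, 0.067]
    - [0, -0.55, -0.65, 0.06, 0, 0, 0.067]
    - [0, -0.55, -0.65, 0.06, 0, 0, 0.067]
    - [0, -0.55, -0.65, 0.06, 0, 0, 0.067]
    - [0, -0.55, -0.65, 0.06, 0, 0, 0.067]
    - [0, -0.55, -0.65, 0.06, 0, 0, 0.067]

```text
time: 2.1
position: [0.4615, -0.229, 0.3744]
tool_rot: [0.768, -0.641, -0.0, 0.0]
ft_force: [0.1, -0.1, 0.5]
grip_width: 0.0435
```

```bash
python3 -c "
from h import *
p,R=about(wheel(-1),0,.29);print(p);plan(p,R,10)"
```

```text
[ 0.60464386 -0.06975066  0.358     ]
t 2.1 p [ 0.4615 -0.229   0.3744] F [ 0.1 -0.1  0.5] w 0.0435 q [-0.68  0.42  1.74  0.    0.98  0.71]
rows 10 d [-0.552 -0.656  0.065] r [0.    0.    0.066]
```

Request:
step_arm:
  steps:
    - [0, -0.55, -0.65, 0.06, 0, 0, 0.067]
    - [0, -0.55, -0.65, 0.06, 0, 0, 0.067]
    - [0, -0.55, -0.65, 0.06, 0, 0, 0.067]
    - [0, -0.55, -0.65, 0.06, 0, 0, 0.067]
    - [0, -0.55, -0.65, 0.06, 0, 0, 0.067]
    - [0, -0.55, -0.65, 0.06, 0, 0, 0.067]
    - [0, -0.55, -0.65, 0.06, 0, 0, 0.067]
    - [0, -0.55, -0.65, 0.06, 0, 0, 0.067]
    - [0, -0.55, -0.65, 0.06, 0, 0, 0.067]
    - [0, -0.55, -0.65, 0.06, 0, 0, 0.067]

```text
time: 3.1
position: [0.6034, -0.0705, 0.3592]
tool_rot: [0.737, -0.676, -0.001, 0.0]
ft_force: [-0.3, -0.7, 0.0]
grip_width: 0.0431
```

```bash
python3 -c "
from h import *
p,R=about(wheel(-1),0,.198);print(p);plan(p,R,5)
from rig import eyes
z,d=eyes.camera('side');cv2.imwrite('pics/s1.png',z[:,:,::-1])
z,d=eyes.camera('top');cv2.imwrite('pics/t1.png',z[:,:,::-1])"
```

```text
[ 0.60464386 -0.06975066  0.266     ]
t 3.1 p [ 0.6034 -0.0705  0.3592] F [-0.3 -0.7  0. ] w 0.0431 q [-0.3   0.56  1.52 -0.    1.06  1.18]
rows 5 d [-0.005 -0.011  0.746] r [ 0.002  0.001 -0.002]
```

View pics/s1.png

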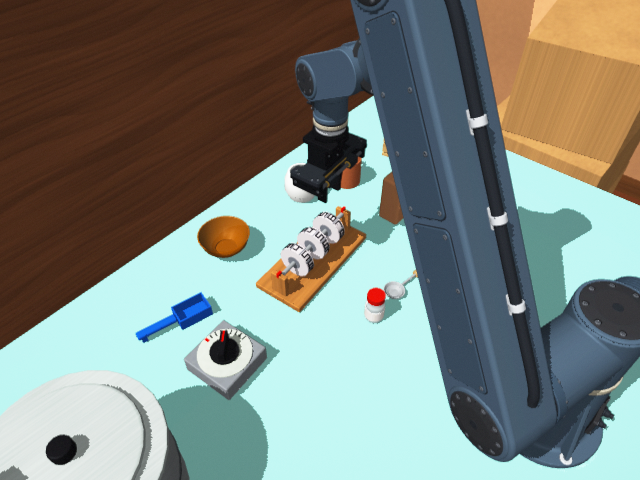

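View pics/t1.png

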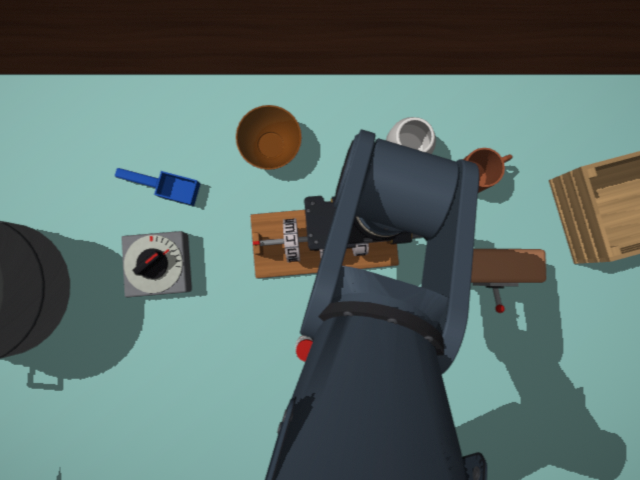

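Request:
step_arm:
  steps:
    - [0, 0, -0.02, 0.75, 0, 0, 0]
    - [0, 0, -0.02, 0.75, 0, 0, 0]
    - [0, 0, 0, 0.75, 0, 0, 0]
    - [0, 0, 0, 0.75, 0, 0, 0]
    - [0, 0, 0, 0.7, 0, 0, 0]
    - [0, 0, 0, 0, 0, 0, 0]
    - [1, 0, 0, 0, 0, 0, 0]
    - [1, 0, 0, 0, 0, 0, 0]
    - [1, 0, 0, 0, 0, 0, 0]
    - [1, 0, 0, 0, 0, 0, 0]

```text
time: 4.2
position: [0.6043, -0.0713, 0.2684]
tool_rot: [0.737, -0.676, 0.001, -0.0]
ft_force: [-0.8, 0.7, 1.4]
grip_width: 0.024
```

```bash
python3 -c "
from h import *
p,R=about(wheel(-1),0,.198);print(p);plan(p,R,5)
from rig import eyes
z,d=eyes.camera('side');cv2.imwrite('pics/s2.png',cv2.resize(z[110:290,220:400,::-1],None,fx=3,fy=3))"
```

```text
[ 0.60464386 -0.06975066  0.266     ]
t 4.2 p [ 0.6043 -0.0713  0.2684] F [-0.8  0.7  1.4] w 0.024 q [-0.3   0.68  1.59 -0.    0.87  1.18]
rows 5 d [-0.012 -0.004  0.019] r [-0.003 -0.001 -0.002]
```

View pics/s2.png

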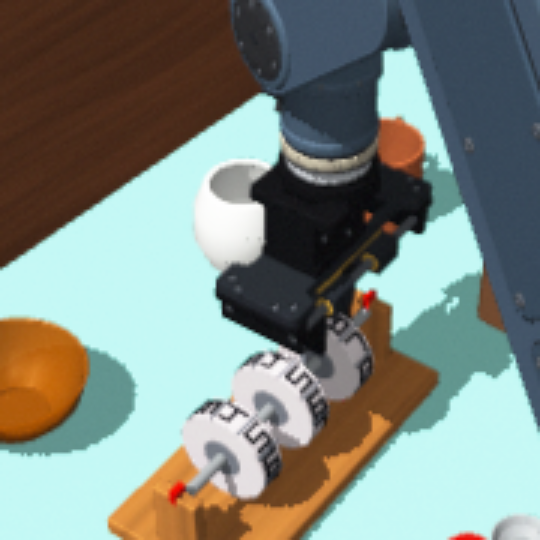

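Request:
step_arm:
  steps:
    - [1, 0, 0.42, 0.01, 0.375, 0, 0]
    - [1, 0, 0.84, 0.04, 0.75, 0, 0]
    - [1, 0, 0.84, 0.04, 0.75, 0, 0]
    - [1, 0, 0.84, 0.04, 0.75, 0, 0]
    - [1, 0, 0.42, 0.01, 0.375, 0, 0]
    - [1, 0, 0, 0, 0, 0, 0]
    - [1, 0, 0, 0, 0, 0, 0]
    - [0, 0, 0, 0, 0, 0, 0]
    - [0, 0, 0, 0, 0, 0, 0]
    - [0, 0, 0, -0.8, 0, 0, 0]

```text
time: 5.25
position: [0.5197, -0.0778, 0.2687]
tool_rot: [0.724, -0.662, 0.13, -0.148]
ft_force: [0.3, -0.7, 1.3]
grip_width: 0.0396
```

```bash
python3 -c "
from h import *
p,R=about(wheel(0),-45,.275);print(p,Rw(-24).as_quat());plan(p,R,5)
p,R=about(wheel(1),0,.26);print(p);plan(p,R,7)
"
```

```text
[ 0.40530321 -0.02314802  0.26245436] [ 0.72150746 -0.66045418  0.14038387 -0.15336114]
t 5.25 p [ 0.5197 -0.0778  0.2687] F [ 0.3 -0.7  1.3] w 0.0396 q [-0.41  0.58  1.92  0.59  0.35  0.54]
rows 5 d [-0.518  0.775 -0.415] r [ 0.559  0.012 -0.003]
[0.59335614 0.05775066 0.328     ]
t 5.25 p [ 0.5197 -0.0778  0.2687] F [ 0.3 -0.7  1.3] w 0.0396 q [-0.41  0.58  1.92  0.59  0.35  0.54]
rows 7 d [-0.735 -0.555 -0.219] r [-0.405  0.008  0.002]
```

```bash
python3 -c "
from h import *
p,R=about(wheel(0),-15,.26);print(p);plan(p,R,6)
"
```

```text
[ 0.53196922 -0.01193425  0.31914071]
t 5.25 p [ 0.5197 -0.0778  0.2687] F [ 0.3 -0.7  1.3] w 0.0396 q [-0.41  0.58  1.92  0.59  0.35  0.54]
rows 6 d [-0.431 -0.226 -0.275] r [-0.16  0.01  0.  ]
```

Request:
step_arm:
  steps:
    - [0, 0, 0, -0.8, 0, 0, 0]
    - [0, 0, 0, -0.8, 0, 0, 0]
    - [0, -0.43, -0.23, 0, -0.16, 0.01, 0]
    - [0, -0.43, -0.23, 0, -0.16, 0.01, 0]
    - [0, -0.43, -0.23, 0, -0.16, 0.01, 0]
    - [0, -0.43, -0.23, 0, -0.16, 0.01, 0]
    - [0, -0.43, -0.23, 0, -0.16, 0.01, 0]
    - [0, -0.43, -0.23, 0, -0.16, 0.01, 0]
    - [0, 0, 0, 0, 0, 0, 0]
    - [0, 0, 0, 0, 0, 0, 0]

```text
time: 6.25
position: [0.5306, -0.0122, 0.3185]
tool_rot: [0.732, -0.669, 0.09, -0.096]
ft_force: [0.6, 0.7, 0.1]
grip_width: 0.0435
```

```bash
cat >> h.py <<'E'
def look(k):
    from rig import eyes
    for n in('side','top'):
        p,d=eyes.camera(n); np.savez(f"{n}{k}.npz",p=p,d=d,**eyes.camera_info(n)); cv2.imwrite(f'pics/{n}{k}.png',p[:,:,::-1])
    a,b=unwrap(ld('top',k)),unwrap(ld('side',k))
    im=np.hstack([np.clip(a.astype(float)*1.4,0,255).astype(np.uint8),b])
    cv2.imwrite(f'pics/u{k}.png',cv2.resize(im,None,fx=780/im.shape[1],fy=1))
E
python3 -c "
from h import *
look(3)
p,R=about(wheel(0),-15,.198);print(p);plan(p,R,4)
"
```

```text
[ 0.54795348 -0.01051916  0.25925331]
t 6.35 p [ 0.5304 -0.0128  0.3185] F [-0.3  0.7  0.8] w 0.0435 q [-0.26  0.5   1.83  0.16  0.56  1.1 ]
rows 4 d [-0.008 -0.017  0.618] r [-0.004 -0.004  0.   ]
```

View pics/u3.png

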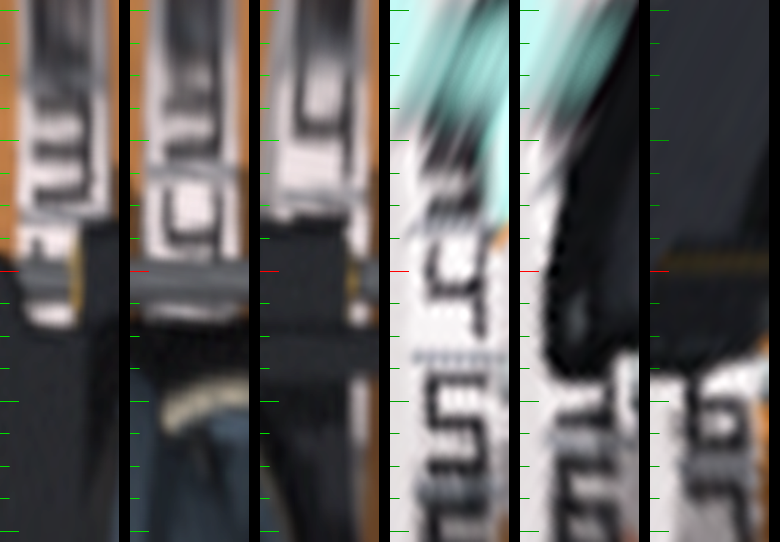

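View pics/side3.png

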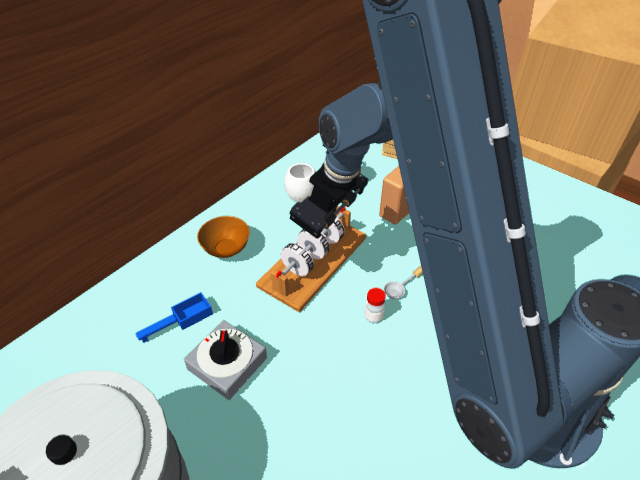

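Request:
step_arm:
  steps:
    - [0, 0, -0.02, 0.62, 0, 0, 0]
    - [0, 0, -0.02, 0.62, 0, 0, 0]
    - [0, 0, -0.02, 0.62, 0, 0, 0]
    - [0, 0, 0, 0.62, 0, 0, 0]
    - [0, 0, 0, 0, 0, 0, 0]
    - [0, 0, 0, 0, 0, 0, 0]
    - [1, 0, 0, 0, 0, 0, 0]
    - [1, 0, 0, 0, 0, 0, 0]
    - [1, 0, 0, 0, 0, 0, 0]
    - [1, 0, 0, 0, 0, 0, 0]

```text
time: 7.35
position: [0.5483, -0.0115, 0.2599]
tool_rot: [0.731, -0.669, 0.091, -0.097]
ft_force: [-1.5, -2.7, 3.5]
grip_width: 0.0238
```

Request:
step_arm:
  steps:
    - [1, 0, -0.44, 0.01, -0.39, 0, 0]
    - [1, 0, -0.87, 0.047, -0.78, 0, 0]
    - [1, 0, -0.87, 0.047, -0.78, 0, 0]
    - [1, 0, -0.87, 0.047, -0.78, 0, 0]
    - [1, 0, -0.87, 0.047, -0.78, 0, 0]
    - [1, 0, -0.87, 0.047, -0.78, 0, 0]
    - [1, 0, -0.87, 0.047, -0.78, 0, 0]
    - [1, 0, -0.87, 0.047, -0.78, 0, 0]
    - [1, 0, -0.44, 0.01, -0.39, 0, 0]
    - [1, 0, 0, 0, 0, 0, 0]

```text
time: 8.35
position: [0.7141, 0.0031, 0.2288]
tool_rot: [0.703, -0.644, -0.202, 0.223]
ft_force: [-3.1, -3.2, -0.3]
grip_width: 0.0238
```

```bash
python3 -c "
from h import *
p,R=about(wheel(0),35,.198);print(p);plan(p,R,1)
"
```

```text
[0.71212568 0.00401504 0.2301921 ]
t 8.35 p [0.7141 0.0031 0.2288] F [-3.1 -3.2 -0.3] w 0.0238 q [-0.13  0.96  1.09 -0.13  1.69  1.38]
rows 1 d [-0.045  0.094 -0.001] r [ 0.011 -0.019 -0.012]
```

Request:
step_arm:
  steps:
    - [1, 0, 0, 0, 0, 0, 0]
    - [0, 0, 0, 0, 0, 0, 0]
    - [0, 0, 0, 0, 0, 0, 0]
    - [0, 0, 0, -0.8, 0, 0, 0]
    - [0, 0, 0, -0.8, 0, 0, 0]
    - [0, 0, 0, -0.8, 0, 0, 0]
    - [0, 0, 0, -0.6, 0, 0, 0]
    - [0, 0, 0, 0, 0, 0, 0]
    - [0, 0, 0, 0, 0, 0, 0]
    - [0, 0, 0, 0, 0, 0, 0]

```text
time: 9.35
position: [0.7561, 0.0074, 0.2915]
tool_rot: [0.704, -0.645, -0.201, 0.221]
ft_force: [-0.2, 0.0, -0.4]
grip_width: 0.0432
```

```bash
python3 -c "
from h import *
look(4)
p,R=about(wheel(0),-15,.26);print(p);plan(p,R,9)
"
```

```text
[ 0.53196922 -0.01193425  0.31914071]
t 9.45 p [0.7562 0.0073 0.2913] F [-0.7 -0.5 -0.1] w 0.0433 q [-0.12  0.95  0.92 -0.12  1.87  1.37]
rows 9 d [-0.002  1.035  0.102] r [ 0.692 -0.001 -0.001]
```

View pics/u4.png

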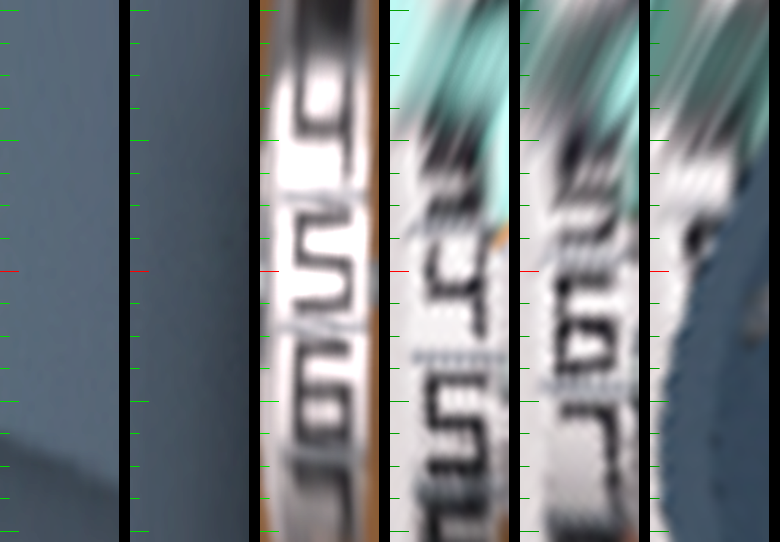

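Request:
step_arm:
  steps:
    - [0, 0, 0.93, 0.09, 0.61, 0, 0]
    - [0, 0, 0.93, 0.09, 0.61, 0, 0]
    - [0, 0, 0.93, 0.09, 0.61, 0, 0]
    - [0, 0, 0.93, 0.09, 0.61, 0, 0]
    - [0, 0, 0.93, 0.09, 0.61, 0, 0]
    - [0, 0, 0.93, 0.09, 0.61, 0, 0]
    - [0, 0, 0.93, 0.09, 0.61, 0, 0]
    - [0, 0, 0.93, 0.09, 0.61, 0, 0]
    - [0, 0, 0.93, 0.09, 0.61, 0, 0]
    - [0, 0, 0.93, 0.09, 0.61, 0, 0]

```text
time: 10.45
position: [0.5315, -0.0124, 0.3211]
tool_rot: [0.732, -0.67, 0.085, -0.09]
ft_force: [0.9, 0.5, -0.1]
grip_width: 0.0434
```

```bash
python3 -c "
from h import *
p,R=about(wheel(0),-14,.198);print(p);plan(p,R,4)
"
```

```text
[ 0.55128608 -0.01022412  0.26011855]
t 10.45 p [ 0.5315 -0.0124  0.3211] F [ 0.9  0.5 -0.1] w 0.0434 q [-0.25  0.5   1.82  0.14  0.59  1.12]
rows 4 d [-0.005 -0.044  0.64 ] r [-0.008 -0.005  0.   ]
```

Request:
step_arm:
  steps:
    - [0, 0, -0.04, 0.64, 0, 0, 0]
    - [0, 0, -0.04, 0.64, 0, 0, 0]
    - [0, 0, -0.04, 0.64, 0, 0, 0]
    - [0, 0, -0.04, 0.64, 0, 0, 0]
    - [0, 0, 0, 0, 0, 0, 0]
    - [0, 0, 0, 0, 0, 0, 0]
    - [1, 0, 0, 0, 0, 0, 0]
    - [1, 0, 0, 0, 0, 0, 0]
    - [1, 0, 0, 0, 0, 0, 0]
    - [1, 0, 0, 0, 0, 0, 0]

```text
time: 11.45
position: [0.5522, -0.0111, 0.2605]
tool_rot: [0.732, -0.67, 0.084, -0.09]
ft_force: [-1.4, -1.7, 1.8]
grip_width: 0.0237
```

Request:
step_arm:
  steps:
    - [1, 0, -0.42, 0.01, -0.38, 0, 0]
    - [1, 0, -0.81, 0.04, -0.73, 0, 0]
    - [1, 0, -0.81, 0.04, -0.73, 0, 0]
    - [1, 0, -0.81, 0.04, -0.73, 0, 0]
    - [1, 0, -0.81, 0.04, -0.73, 0, 0]
    - [1, 0, -0.81, 0.04, -0.73, 0, 0]
    - [1, 0, -0.81, 0.04, -0.73, 0, 0]
    - [1, 0, -0.81, 0.04, -0.73, 0, 0]
    - [1, 0, -0.42, 0.01, -0.38, 0, 0]
    - [1, 0, 0, 0, 0, 0, 0]

```text
time: 12.45
position: [0.7081, 0.0025, 0.2326]
tool_rot: [0.707, -0.647, -0.192, 0.212]
ft_force: [-1.8, -2.0, -1.0]
grip_width: 0.0238
```

Request:
step_arm:
  steps:
    - [1, 0, 0, 0, 0, 0, 0]
    - [0, 0, 0, 0, 0, 0, 0]
    - [0, 0, 0, 0, 0, 0, 0]
    - [0, 0, 0, -0.8, 0, 0, 0]
    - [0, 0, 0, -0.8, 0, 0, 0]
    - [0, 0, 0, -0.8, 0, 0, 0]
    - [0, 0, 0, -0.6, 0, 0, 0]
    - [0, 0, 0, 0, 0, 0, 0]
    - [0, 0, 0, 0, 0, 0, 0]
    - [0, 0, 0, 0, 0, 0, 0]

```text
time: 13.45
position: [0.7478, 0.0067, 0.2962]
tool_rot: [0.707, -0.648, -0.191, 0.21]
ft_force: [0.2, 0.2, 0.1]
grip_width: 0.0434
```

```bash
python3 -c "
from h import *
look(5)
p,R=about(wheel(1),16,.26);print(p);plan(p,R,5)
"
```

```text
[0.66474265 0.06407052 0.31792804]
t 13.55 p [0.7479 0.0066 0.296 ] F [-0.  -0.4  0.4] w 0.0436 q [-0.12  0.92  0.96 -0.12  1.82  1.37]
rows 5 d [-0.516  0.638  0.118] r [ 0.426 -0.002 -0.002]
```

View pics/u5.png

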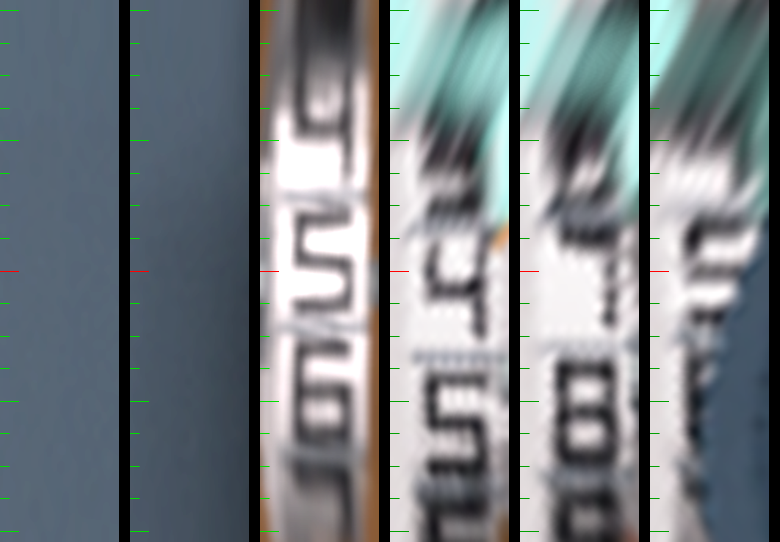

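Request:
step_arm:
  steps:
    - [0, -0.52, 0.64, 0.12, 0.43, 0, 0]
    - [0, -0.52, 0.64, 0.12, 0.43, 0, 0]
    - [0, -0.52, 0.64, 0.12, 0.43, 0, 0]
    - [0, -0.52, 0.64, 0.12, 0.43, 0, 0]
    - [0, -0.52, 0.64, 0.12, 0.43, 0, 0]
    - [0, 0, 0, 0, 0, 0, 0]
    - [0, 0, 0, 0, 0, 0, 0]
    - [0, 0, 0, 0, 0, 0, 0]
    - [0, 0, 0, 0, 0, 0, 0]
    - [0, 0, 0, 0, 0, 0, 0]

```text
time: 14.55
position: [0.6656, 0.0639, 0.3179]
tool_rot: [0.73, -0.669, -0.092, 0.102]
ft_force: [0.0, -0.2, 0.2]
grip_width: 0.0435
```

```bash
python3 -c "
from h import *
p,R=about(wheel(1),16,.198);print(p);plan(p,R,4)
"
```

```text
[0.64771971 0.06256348 0.25832982]
t 14.55 p [0.6656 0.0639 0.3179] F [ 0.  -0.2  0.2] w 0.0435 q [-0.06  0.73  1.3  -0.04  1.38  1.43]
rows 4 d [-0.004  0.01   0.622] r [-0.008 -0.004 -0.003]
```

Request:
step_arm:
  steps:
    - [0, 0, 0, 0.62, 0, 0, 0]
    - [0, 0, 0, 0.62, 0, 0, 0]
    - [0, 0, 0, 0.62, 0, 0, 0]
    - [0, 0, 0, 0.62, 0, 0, 0]
    - [0, 0, 0, 0, 0, 0, 0]
    - [0, 0, 0, 0, 0, 0, 0]
    - [1, 0, 0, 0, 0, 0, 0]
    - [1, 0, 0, 0, 0, 0, 0]
    - [1, 0, 0, 0, 0, 0, 0]
    - [1, 0, 0, 0, 0, 0, 0]

```text
time: 15.55
position: [0.6487, 0.062, 0.2595]
tool_rot: [0.731, -0.669, -0.09, 0.102]
ft_force: [0.4, -4.2, 1.7]
grip_width: 0.0239
```

Request:
step_arm:
  steps:
    - [1, 0, 0.45, 0.01, 0.4, 0, 0]
    - [1, 0, 0.89, 0.05, 0.8, 0, 0]
    - [1, 0, 0.89, 0.05, 0.8, 0, 0]
    - [1, 0, 0.89, 0.05, 0.8, 0, 0]
    - [1, 0, 0.45, 0.01, 0.4, 0, 0]
    - [1, 0, 0.45, 0.01, 0.4, 0, 0]
    - [1, 0, 0, 0, 0, 0, 0]
    - [1, 0, 0, 0, 0, 0, 0]
    - [0, 0, 0, 0, 0, 0, 0]
    - [0, 0, 0, 0, 0, 0, 0]

```text
time: 16.55
position: [0.5491, 0.0542, 0.2614]
tool_rot: [0.733, -0.671, 0.078, -0.083]
ft_force: [-0.0, -0.3, 0.0]
grip_width: 0.0333
```

Request:
step_arm:
  steps:
    - [0, 0, 0, -0.8, 0, 0, 0]
    - [0, 0, 0, -0.8, 0, 0, 0]
    - [0, 0, 0, -0.8, 0, 0, 0]
    - [0, 0, 0, -0.8, 0, 0, 0]
    - [0, 0, 0, -0.8, 0, 0, 0]
    - [0, 0, 0, 0, 0, 0, 0]
    - [0, 0, 0, 0, 0, 0, 0]
    - [0, 0, 0, 0, 0, 0, 0]
    - [0, 0, 0, 0, 0, 0, 0]
    - [0, 0, 0, 0, 0, 0, 0]

```text
time: 17.55
position: [0.5264, 0.0524, 0.3577]
tool_rot: [0.733, -0.671, 0.077, -0.083]
ft_force: [-0.2, 0.9, 0.5]
grip_width: 0.0433
```

```bash
python3 -c "
from h import *
look(6)
p,R=about(wheel(1),-16,.26);print(p);plan(p,R,5)
"
```

```text
[0.52196963 0.0514308  0.31792804]
t 17.65 p [0.5265 0.0524 0.358 ] F [-0.3  0.7 -0.5] w 0.0434 q [-0.12  0.44  1.79  0.07  0.69  1.31]
rows 5 d [0.004 0.114 0.302] r [ 0.074 -0.003  0.   ]
```

View pics/u6.png

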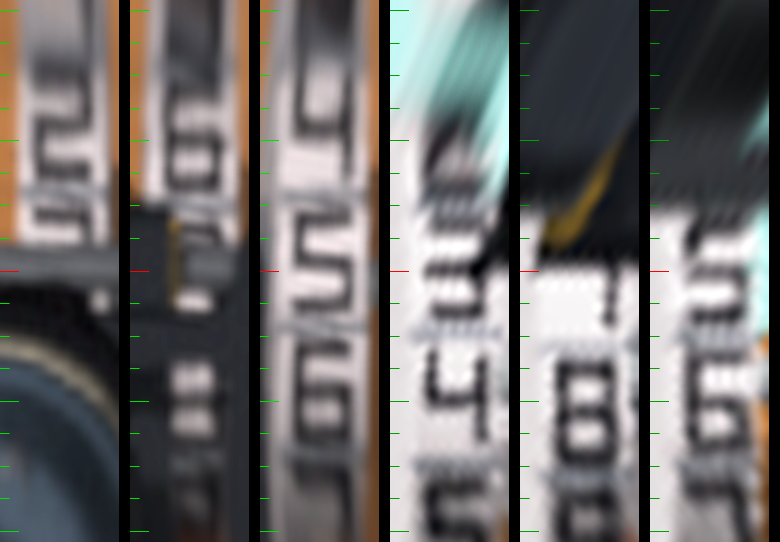

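```bash
cat > k.py <<'E'
from h import *
def bar(z,c,yaw,q,s,x0,y0,im):
    a=yaw-q
    e=np.array([np.cos(a),np.sin(a),0]);f=np.array([-np.sin(a),np.cos(a),0])
    P=lambda X:tuple(((proj(z,X)-[x0,y0])*s).astype(int))
    for h in(.085,):
        pts=[np.array([c[0],c[1],h])+u*.028*e+v*.007*f for u,v in((1,1),(1,-1),(-1,-1),(-1,1))]
        cv2.polylines(im,[np.array([P(p) for p in pts],int)],True,(0,255,0),1)
    g=np.array([np.cos(yaw),np.sin(yaw),0]);k=np.array([-np.sin(yaw),np.cos(yaw),0])
    cv2.polylines(im,[np.array([P(np.array([c[0],c[1],.045])+.06*(u*g+v*k)) for u,v in((1,1),(1,-1),(-1,-1),(-1,1))],int)],True,(255,255,0),1)
import sys
def show(n,c,yaw,q,name):
    out=[]
    for cam,b in(('top',(110,220,200,310)),('side',(180,315,275,400))):
        z=ld(cam,n); s=4.3
        im=cv2.resize(z['p'][b[1]:b[3],b[0]:b[2],::-1],None,fx=s,fy=s,interpolation=cv2.INTER_CUBIC)
        bar(z,c,yaw,q,s,b[0]-.4,b[1]-.4,im); out.append(cv2.resize(im,(390,390)))
    cv2.imwrite(name,np.hstack(out))
E
python3 -c "
from k import *
show(6,(.549,.325),.085,.87,'pics/k1.png')"
```

```text
(no output)
```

View pics/k1.png

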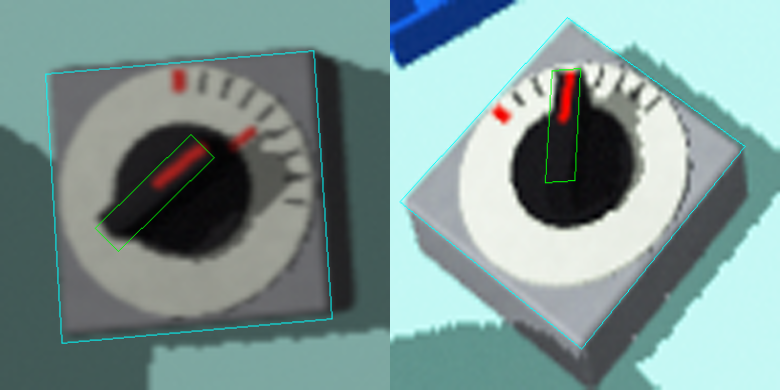

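```bash
python3 -c "
from k import *
show(6,(.5515,.324),.085,1.0,'pics/k2.png')
t=ld('top',6);s=ld('side',6)
for z,a in((t,(150,258)),(s,(222,338))):
    X=z['R'].T
    u,v=a;print(z['d'][v-3:v+4:3,u-3:u+4:3])
    d=z['d'][v,u];c=z['R'].T@(d*np.linalg.inv(z['K'])@[u,v,1]-z['t']);print(c)
"
```

```text
[[0.83768225 0.8059102  0.8064389 ]
 [0.8057295  0.80328536 0.8047817 ]
 [0.80138075 0.80407673 0.807465  ]]
[0.56031754 0.31609981 0.08632333]
[[1.0696738 1.0246902 1.0248752]
 [1.0655974 1.0193439 1.0187888]
 [1.0137875 1.0136076 1.0157131]]
[0.5556444  0.31842611 0.08418097]
```

View pics/k2.png

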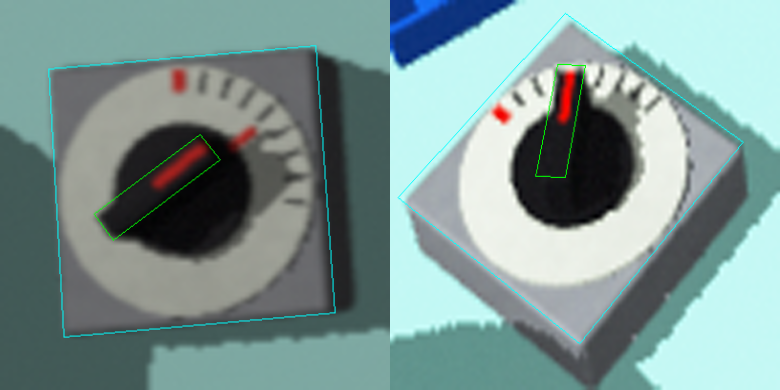

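```bash
python3 -c "
from h import *
t=ld('top',6);z=t
v,u=np.mgrid[0:480:2,0:130:2];d=z['d'][0:480:2,0:130:2]
P=np.stack([u*d,v*d,d],-1)@np.linalg.inv(z['K']).T if 0 else (np.stack([u,v,np.ones_like(u)],-1)@np.linalg.inv(z['K']).T)*d[...,None]
W=(P-z['t'])@z['R']
m=(W[...,2]>.09)&(d>0)&(W[...,1]>.36)
Q=W[m];print(len(Q),Q[:,2].max(),Q[:,1].min(),Q[Q[:,1].argmin()],Q[np.hypot(Q[:,0]-.55,Q[:,1]-.324).argmin()])
p,R=about(np.array([.55,.324,.075]),0,.25,.085-.98+np.pi);print(p);plan(p,R,18)
"
```

```text
1113 0.2106566373066655 0.5005259411452622 [0.51151051 0.50052594 0.21065664] [0.51151051 0.50052594 0.21065664]
[0.55  0.324 0.325]
t 17.65 p [0.5265 0.0524 0.358 ] F [-0.3  0.7 -0.5] w 0.0434 q [-0.12  0.44  1.79  0.07  0.69  1.31]
rows 18 d [-0.28  -0.678  0.143] r [-0.051 -0.098 -0.854]
```

Request:
step_arm:
  steps:
    - [0, -0.28, -0.68, 0.14, -0.05, -0.1, -0.85]
    - [0, -0.28, -0.68, 0.14, -0.05, -0.1, -0.85]
    - [0, -0.28, -0.68, 0.14, -0.05, -0.1, -0.85]
    - [0, -0.28, -0.68, 0.14, -0.05, -0.1, -0.85]
    - [0, -0.28, -0.68, 0.14, -0.05, -0.1, -0.85]
    - [0, -0.28, -0.68, 0.14, -0.05, -0.1, -0.85]
    - [0, -0.28, -0.68, 0.14, -0.05, -0.1, -0.85]
    - [0, -0.28, -0.68, 0.14, -0.05, -0.1, -0.85]
    - [0, -0.28, -0.68, 0.14, -0.05, -0.1, -0.85]
    - [0, -0.28, -0.68, 0.14, -0.05, -0.1, -0.85]

```text
time: 18.65
position: [0.6213, 0.2018, 0.3506]
tool_rot: [0.988, -0.14, 0.04, -0.045]
ft_force: [0.4, -0.1, -0.0]
grip_width: 0.0438
```

```bash
python3 -c "
from h import *
p,R=about(np.array([.55,.324,.075]),0,.25,.085-.98+np.pi);print(p);plan(p,R,8)
"
```

```text
[0.55  0.324 0.325]
t 18.65 p [0.6213 0.2018 0.3506] F [ 0.4 -0.1 -0. ] w 0.0438 q [0.13 0.61 1.45 0.08 0.99 0.37]
rows 8 d [-0.287 -0.673  0.15 ] r [-0.054 -0.099 -0.855]
```

Request:
step_arm:
  steps:
    - [0, -0.28, -0.68, 0.14, -0.05, -0.1, -0.85]
    - [0, -0.28, -0.68, 0.14, -0.05, -0.1, -0.85]
    - [0, -0.28, -0.68, 0.14, -0.05, -0.1, -0.85]
    - [0, -0.28, -0.68, 0.14, -0.05, -0.1, -0.85]
    - [0, -0.28, -0.68, 0.14, -0.05, -0.1, -0.85]
    - [0, -0.28, -0.68, 0.14, -0.05, -0.1, -0.85]
    - [0, -0.28, -0.68, 0.14, -0.05, -0.1, -0.85]
    - [0, -0.28, -0.68, 0.14, -0.05, -0.1, -0.85]
    - [0, 0, 0, 0, 0, 0, 0]
    - [0, 0, 0, 0, 0, 0, 0]

```text
time: 19.65
position: [0.5516, 0.3254, 0.3278]
tool_rot: [0.945, 0.326, 0.0, -0.003]
ft_force: [0.3, -1.0, -0.2]
grip_width: 0.0432
```

```bash
python3 -c "
from h import *
p,R=about(np.array([.55,.324,.077]),0,.164,.085-.98+np.pi);print(p);plan(p,R,5)
look(7)
"
```

```text
[0.55  0.324 0.241]
t 19.65 p [0.5516 0.3254 0.3278] F [ 0.3 -1.  -0.2] w 0.0432 q [ 0.36  0.64  1.46  0.01  1.04 -0.31]
rows 5 d [-0.018  0.003  0.694] r [-0.007 -0.003 -0.017]
```

View pics/u7.png

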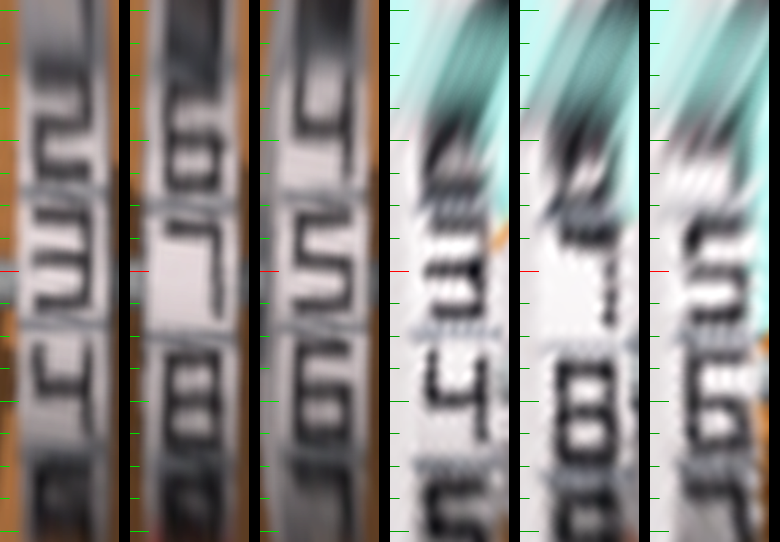

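View pics/top7.png

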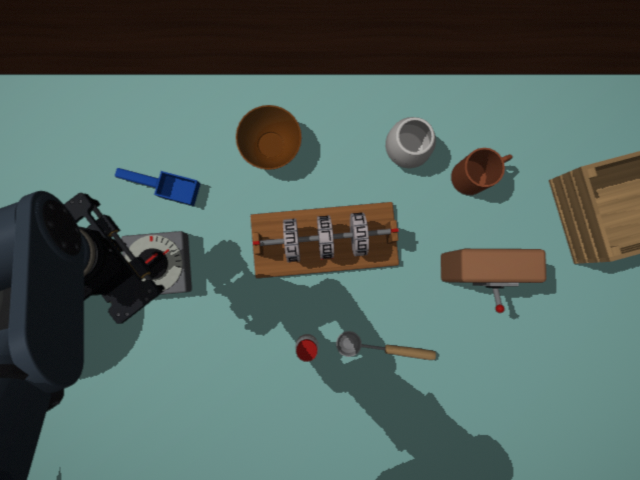

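Request:
step_arm:
  steps:
    - [0, -0.02, 0, 0.7, 0, 0, -0.02]
    - [0, -0.02, 0, 0.7, 0, 0, -0.02]
    - [0, -0.02, 0, 0.7, 0, 0, -0.02]
    - [0, -0.02, 0, 0.7, 0, 0, 0]
    - [0, 0, 0, 0.65, 0, 0, 0]
    - [0, 0, 0, 0, 0, 0, 0]
    - [1, 0, 0, 0, 0, 0, 0]
    - [1, 0, 0, 0, 0, 0, 0]
    - [1, 0, 0, 0, 0, 0, 0]
    - [1, 0, 0, 0, 0, 0, 0]
  squeeze: 25

```text
time: 20.75
position: [0.55, 0.3246, 0.2427]
tool_rot: [0.944, 0.331, 0.001, -0.003]
ft_force: [-0.7, 0.2, -0.1]
grip_width: 0.0192
```

```bash
python3 -c "
from h import *
p,R=about(np.array([.55,.324,.077]),0,.164,.085+np.pi);print(p);plan(p,R,9)
from rig import status; o=status.get_obs(); print(o['moment'])
"
```

```text
[0.55  0.324 0.241]
t 20.75 p [0.55   0.3246 0.2427] F [-0.7  0.2 -0.1] w 0.0192 q [ 0.36  0.75  1.52  0.01  0.87 -0.32]
rows 9 d [-0.002  0.001  0.007] r [-0.002 -0.004 -0.782]
[-0.0205327  -0.13759898  0.01904496]
```

Request:
step_arm:
  steps:
    - [1, 0, 0, 0, 0, 0, 0]
    - [1, 0, 0, 0, 0, 0, 0]
    - [1, 0, 0, 0, 0, 0, -0.4]
    - [1, 0, 0, 0, 0, 0, -0.8]
    - [1, 0, 0, 0, 0, 0, -0.8]
    - [1, 0, 0, 0, 0, 0, -0.8]
    - [1, 0, 0, 0, 0, 0, -0.8]
    - [1, 0, 0, 0, 0, 0, -0.8]
    - [1, 0, 0, 0, 0, 0, -0.8]
    - [1, 0, 0, 0, 0, 0, -0.8]

```text
time: 21.75
position: [0.5496, 0.3241, 0.2424]
tool_rot: [0.726, 0.688, 0.0, -0.002]
ft_force: [-0.3, -1.9, 3.4]
grip_width: 0.0135
```

```bash
python3 -c "
from h import *
p,R=about(np.array([.55,.324,.077]),0,.164,.085+np.pi);print(p);plan(p,R,1)
from rig import status; o=status.get_obs(); print(o['moment'])
"
```

```text
[0.55  0.324 0.241]
t 21.75 p [0.5496 0.3241 0.2424] F [-0.3 -1.9  3.4] w 0.0135 q [ 0.36  0.75  1.52  0.01  0.88 -1.16]
rows 1 d [-0.002  0.015  0.058] r [-0.016 -0.027 -0.997]
[-0.4141281   0.04115119 -0.06809364]
```

Request:
step_arm:
  steps:
    - [1, 0, 0, 0, 0, 0, -0.5]
    - [1, 0, 0, 0, 0, 0, -0.4]
    - [1, 0, 0, 0, 0, 0, -0.2]
    - [1, 0, 0, 0, 0, 0, -0.2]
    - [1, 0, 0, 0, 0, 0, 0]
    - [1, 0, 0, 0, 0, 0, 0]
    - [1, 0, 0, 0, 0, 0, 0]
    - [1, 0, 0, 0, 0, 0, 0]
    - [1, 0, 0, 0, 0, 0, 0]
    - [1, 0, 0, 0, 0, 0, 0]

```text
time: 22.75
position: [0.5496, 0.3238, 0.2424]
tool_rot: [0.664, 0.748, 0.001, -0.002]
ft_force: [-0.4, -3.5, 6.4]
grip_width: 0.0138
```

```bash
python3 -c "
from h import *
p,R=about(np.array([.55,.324,.077]),0,.164,.085+np.pi);print(p);plan(p,R,1)
from rig import status; o=status.get_obs(); print(o['moment'])
look(8);z=ld('side',8);crop(z,150,250,330,400,4,'pics/k8.png')
"
```

```text
[0.55  0.324 0.241]
t 22.75 p [0.5496 0.3238 0.2424] F [-0.4 -3.5  6.4] w 0.0138 q [ 0.36  0.75  1.52  0.01  0.88 -1.34]
rows 1 d [0.004 0.017 0.057] r [-0.018 -0.032  0.249]
[-0.62759384  0.10780134 -0.59459494]
```

View pics/k8.png

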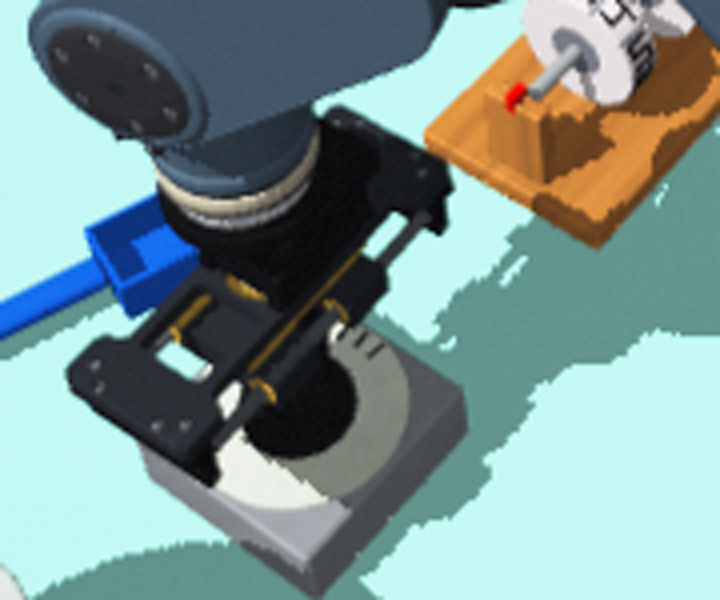

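Request:
step_arm:
  steps:
    - [0, 0, 0, 0, 0, 0, 0]
    - [0, 0, 0, 0, 0, 0, 0]
    - [0, 0, 0, 0, 0, 0, 0]
    - [0, 0, 0, -0.6, 0, 0, 0]
    - [0, 0, 0, -0.9, 0, 0, 0]
    - [0, 0, 0, -0.9, 0, 0, 0]
    - [0, 0, 0, -0.9, 0, 0, 0]
    - [0, 0, 0, -0.9, 0, 0, 0]
    - [0, 0, 0, -0.6, 0, 0, 0]
    - [0, 0, 0, 0, 0, 0, 0]

```text
time: 23.85
position: [0.5506, 0.3244, 0.3654]
tool_rot: [0.662, 0.749, 0.004, -0.001]
ft_force: [0.9, 0.4, -0.1]
grip_width: 0.0432
```

```bash
python3 -c "
from h import *
plan(np.array([.52,.0,.36]),Rw(0,1.7),13)
"
```

```text
t 23.85 p [0.5506 0.3244 0.3654] F [ 0.9  0.4 -0.1] w 0.0432 q [ 0.36  0.59  1.44  0.01  1.11 -1.34]
rows 13 d [-0.973  0.538  0.013] r [-0.001 -0.005  0.862]
```

Request:
step_arm:
  steps:
    - [1, -0.97, 0.54, 0.01, 0, 0, 0.86]
    - [1, -0.97, 0.54, 0.01, 0, 0, 0.86]
    - [1, -0.97, 0.54, 0.01, 0, 0, 0.86]
    - [1, -0.97, 0.54, 0.01, 0, 0, 0.86]
    - [1, -0.97, 0.54, 0.01, 0, 0, 0.86]
    - [1, -0.97, 0.54, 0.01, 0, 0, 0.86]
    - [1, -0.97, 0.54, 0.01, 0, 0, 0.86]
    - [1, -0.97, 0.54, 0.01, 0, 0, 0.86]
    - [1, -0.97, 0.54, 0.01, 0, 0, 0.86]
    - [1, -0.97, 0.54, 0.01, 0, 0, 0.86]

```text
time: 24.85
position: [0.5731, 0.0625, 0.3572]
tool_rot: [0.97, 0.241, -0.001, -0.003]
ft_force: [0.3, -0.6, -0.4]
grip_width: 0.0002
```

```bash
python3 -c "
from h import *
look(9)
from k import *
show(9,(.5505,.324),.085,0.,'pics/k9.png')
plan(np.array([.43,-.30,.35]),Rw(-12,0),18)
plan(np.array([.43,-.30,.35]),Rw(-12,0),20)
"
```

```text
t 24.95 p [0.572  0.0613 0.3571] F [-0.1  0.2 -0.2] w 0.0001 q [-0.09  0.52  1.61  0.    1.02 -0.58]
rows 18 d [ 0.112  1.027 -0.085] r [0.051 0.089 0.815]
t 24.95 p [0.572  0.0613 0.3571] F [-0.1  0.2 -0.2] w 0.0001 q [-0.09  0.52  1.61  0.    1.02 -0.58]
rows 20 d [ 0.106  0.924 -0.077] r [0.046 0.08  0.734]
```

View pics/k9.png

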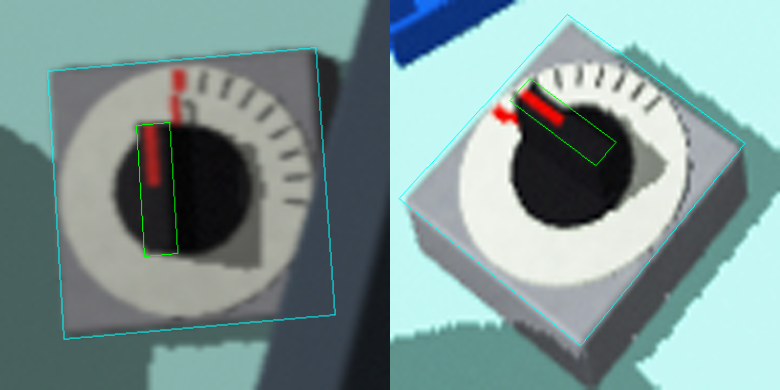

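View pics/top9.png

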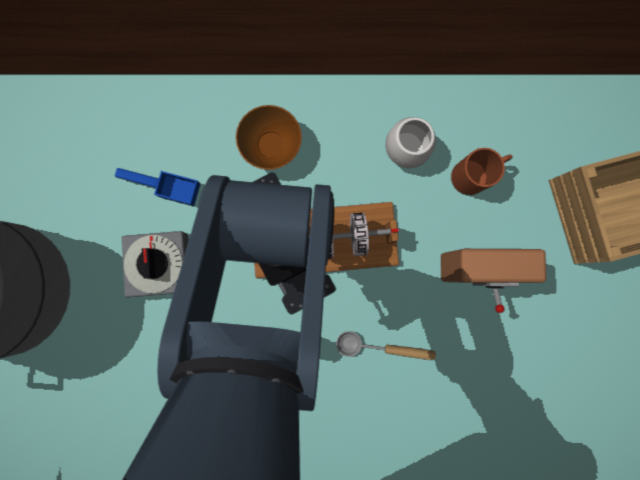

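Request:
step_arm:
  steps:
    - [1, 0.11, 0.92, -0.08, 0.05, 0.08, 0.73]
    - [1, 0.11, 0.92, -0.08, 0.05, 0.08, 0.73]
    - [1, 0.11, 0.92, -0.08, 0.05, 0.08, 0.73]
    - [1, 0.11, 0.92, -0.08, 0.05, 0.08, 0.73]
    - [1, 0.11, 0.92, -0.08, 0.05, 0.08, 0.73]
    - [1, 0.11, 0.92, -0.08, 0.05, 0.08, 0.73]
    - [1, 0.11, 0.92, -0.08, 0.05, 0.08, 0.73]
    - [1, 0.11, 0.92, -0.08, 0.05, 0.08, 0.73]
    - [1, 0.11, 0.92, -0.08, 0.05, 0.08, 0.73]
    - [1, 0.11, 0.92, -0.08, 0.05, 0.08, 0.73]

```text
time: 25.95
position: [0.607, -0.1564, 0.367]
tool_rot: [0.963, -0.262, 0.042, -0.048]
ft_force: [0.3, -0.1, -0.1]
grip_width: 0.0004
```

Request:
step_arm:
  steps:
    - [1, 0.11, 0.92, -0.08, 0.05, 0.08, 0.73]
    - [1, 0.11, 0.92, -0.08, 0.05, 0.08, 0.73]
    - [1, 0.11, 0.92, -0.08, 0.05, 0.08, 0.73]
    - [1, 0.11, 0.92, -0.08, 0.05, 0.08, 0.73]
    - [1, 0.11, 0.92, -0.08, 0.05, 0.08, 0.73]
    - [1, 0.11, 0.92, -0.08, 0.05, 0.08, 0.73]
    - [1, 0.11, 0.92, -0.08, 0.05, 0.08, 0.73]
    - [1, 0.11, 0.92, -0.08, 0.05, 0.08, 0.73]
    - [1, 0.11, 0.92, -0.08, 0.05, 0.08, 0.73]
    - [1, 0.11, 0.92, -0.08, 0.05, 0.08, 0.73]

```text
time: 26.95
position: [0.4367, -0.2991, 0.3498]
tool_rot: [0.707, -0.699, 0.074, -0.08]
ft_force: [0.4, -0.5, -0.2]
grip_width: 0.0002
```

```bash
python3 -c "
from h import *
p,R=about(np.array([.462,-.313,.14]),-12,.182,0.);print(p)
plan(p,R,5)
look(10)
"
```

```text
[ 0.42416007 -0.313       0.31802286]
t 26.95 p [ 0.4367 -0.2991  0.3498] F [ 0.4 -0.5 -0.2] w 0.0002 q [-0.85  0.46  1.78  0.24  0.78  0.54]
rows 5 d [0.112 0.153 0.226] r [-0.013  0.015  0.016]
```

View pics/u10.png

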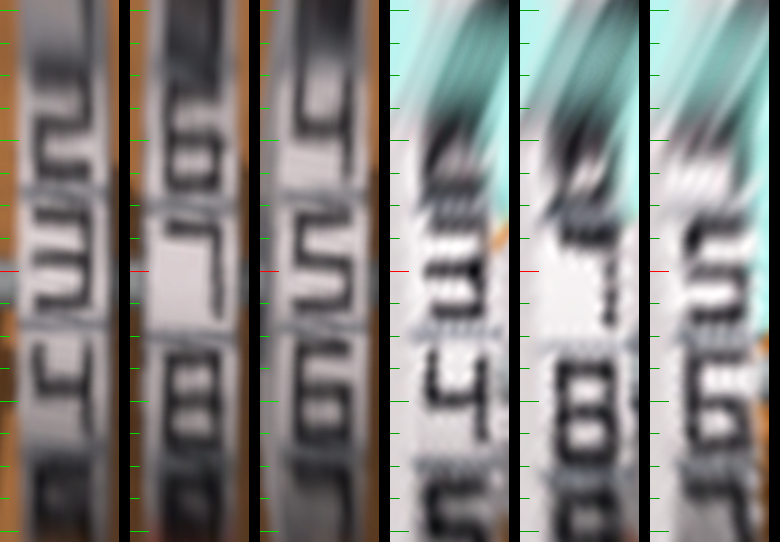

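View pics/top10.png

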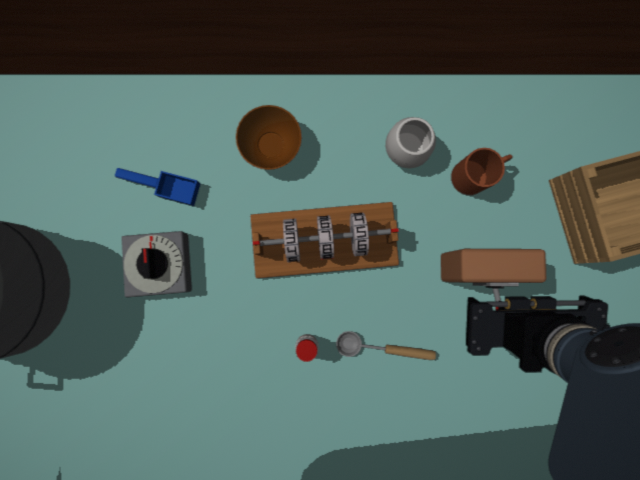

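Request:
step_arm:
  steps:
    - [1, 0.11, 0.15, 0.23, -0.01, 0.01, 0.02]
    - [1, 0.11, 0.15, 0.23, -0.01, 0.01, 0.02]
    - [1, 0.11, 0.15, 0.23, -0.01, 0.01, 0.02]
    - [1, 0.11, 0.15, 0.23, -0.01, 0.01, 0.02]
    - [1, 0.11, 0.15, 0.23, -0.01, 0.01, 0.02]
    - [1, 0, 0, 0, 0, 0, 0]
    - [1, 0, 0, 0, 0, 0, 0]
    - [1, 0, 0.06, 0.29, 0, 0, 0]
    - [1, 0, 0.06, 0.29, 0, 0, 0]
    - [1, 0, 0, 0, 0, 0, 0]

```text
time: 28.05
position: [0.4246, -0.3122, 0.3021]
tool_rot: [-0.703, 0.703, -0.072, 0.076]
ft_force: [-0.7, 0.1, -1.0]
grip_width: -0.0
```

```bash
python3 -c "
from h import *
p,R=about(np.array([.462,-.313,.075]),-12,.182,0.);print(p)
plan(p,R,6)
look(11)
crop(ld('side',11),360,110,480,230,4.5,'pics/f11.png');crop(ld('top',11),430,230,560,340,4.5,'pics/g11.png')
"
```

```text
[ 0.42416007 -0.313       0.25302286]
t 28.05 p [ 0.4246 -0.3122  0.3021] F [-0.7  0.1 -1. ] w -0.0 q [-0.89  0.53  1.82  0.27  0.67  0.48]
rows 6 d [0.007 0.071 0.319] r [ 0.     0.007 -0.001]
```

View pics/f11.png

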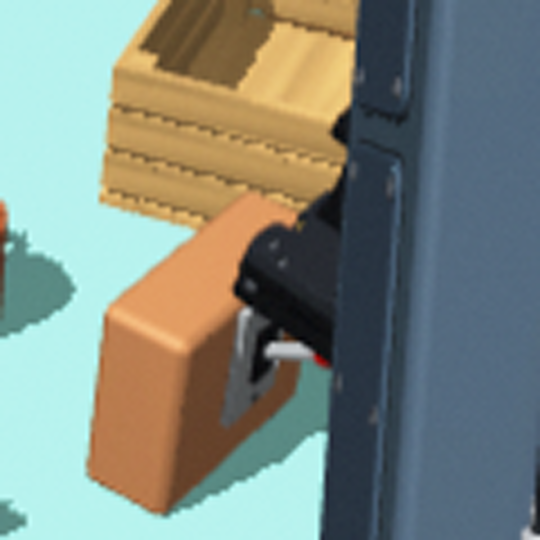

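View pics/g11.png

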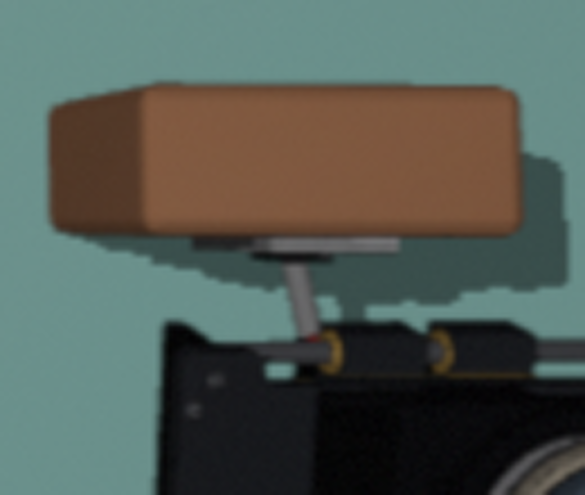

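Request:
step_arm:
  steps:
    - [1, 0, 0.07, 0.32, 0, 0, 0]
    - [1, 0, 0.07, 0.32, 0, 0, 0]
    - [1, 0, 0.07, 0.32, 0, 0, 0]
    - [1, 0, 0.07, 0.32, 0, 0, 0]
    - [1, 0, 0.07, 0.32, 0, 0, 0]
    - [1, 0, 0.05, 0.22, 0, 0, 0]
    - [1, 0, 0, 0, 0, 0, 0]
    - [1, 0, 0, 0, 0, 0, 0]
    - [1, 0, 0, 0, 0, 0, 0]
    - [1, 0, 0, 0, 0, 0, 0]

```text
time: 29.15
position: [0.4247, -0.3125, 0.2568]
tool_rot: [-0.703, 0.703, -0.073, 0.076]
ft_force: [0.3, 0.1, 0.0]
grip_width: 0.0006
```

```bash
python3 -c "
from h import *
p,R=about(np.array([.462,-.313,.075]),-12,.182,0.);print(p)
plan(p,R,1)
look(12)
crop(ld('side',12),360,110,480,230,4.5,'pics/f12.png');crop(ld('top',12),430,230,560,340,4.5,'pics/g12.png')
"
```

```text
[ 0.42416007 -0.313       0.25302286]
t 29.15 p [ 0.4247 -0.3125  0.2568] F [0.3 0.1 0. ] w 0.0006 q [-0.89  0.61  1.85  0.31  0.56  0.43]
rows 1 d [0.019 0.052 0.143] r [-0.013  0.023 -0.003]
```

View pics/f12.png

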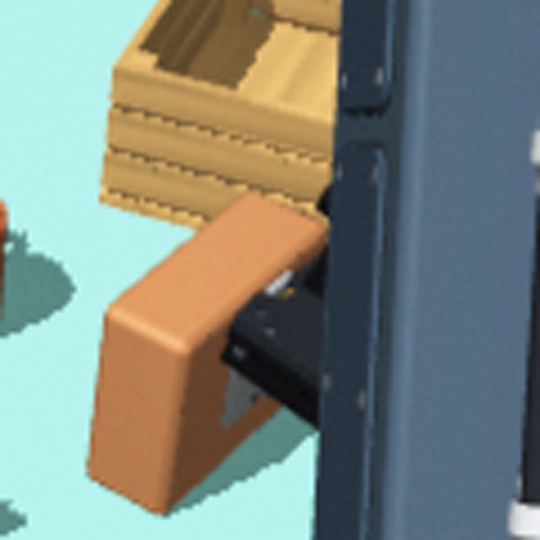

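Request:
step_arm:
  steps:
    - [1, 0, 0.02, 0.1, 0, 0, 0]
    - [1, 0, 0.02, 0.1, 0, 0, 0]
    - [1, 0, 0.01, 0.05, 0, 0, 0]
    - [1, 0, 0, 0, 0, 0, 0]
    - [1, 0, 0, 0, 0, 0, 0]
    - [1, 0, 0, 0, 0, 0, 0]
    - [1, 0, 0, 0, 0, 0, 0]
    - [1, 0, 0, 0, 0, 0, 0]
    - [1, 0, 0, 0, 0, 0, 0]
    - [1, 0, 0, 0, 0, 0, 0]

```text
time: 30.25
position: [0.4246, -0.3124, 0.2501]
tool_rot: [-0.703, 0.703, -0.073, 0.076]
ft_force: [-0.0, -0.7, -0.1]
grip_width: 0.0006
```

Request:
step_arm:
  steps:
    - [1, 0, 0.01, 0.06, 0, 0, 0]
    - [1, 0, 0.01, 0.06, 0, 0, 0]
    - [1, 0, 0, 0, 0, 0, 0]
    - [1, 0, 0, 0, 0, 0, 0]
    - [1, 0, 0, 0, 0, 0, 0]
    - [1, 0, 0, 0, 0, 0, 0]
    - [1, 0, 0, 0, 0, 0, 0]
    - [1, 0, 0, 0, 0, 0, 0]
    - [1, 0, 0, 0, 0, 0, 0]
    - [1, 0, 0, 0, 0, 0, 0]

```text
time: 31.25
position: [0.4249, -0.3123, 0.2485]
tool_rot: [-0.703, 0.703, -0.074, 0.076]
ft_force: [-3.0, 1.5, 11.8]
grip_width: 0.0001
```

Now 11.8 N upward: the lever is against its stop. I back off upwards, then look.

Request:
step_arm:
  steps:
    - [1, 0, -0.06, -0.3, 0, 0, 0]
    - [1, 0, -0.13, -0.6, 0, 0, 0]
    - [1, 0, -0.21, -0.97, 0, 0, 0]
    - [1, 0, -0.21, -0.97, 0, 0, 0]
    - [1, 0, -0.21, -0.97, 0, 0, 0]
    - [1, 0, 0.5, -0.9, 0, 0, 0]
    - [1, 0, 0.9, -0.3, 0, 0, 0]
    - [1, 0, 0.9, 0, 0, 0, 0]
    - [1, 0, 0.5, 0, 0, 0, 0]
    - [1, 0, 0, 0, 0, 0, 0]

```text
time: 32.25
position: [0.3488, -0.3122, 0.3589]
tool_rot: [-0.702, 0.704, -0.072, 0.076]
ft_force: [-0.8, -0.2, -0.7]
grip_width: 0.0005
```

```bash
python3 -c "
from h import *
look(13)
from k import show
show(13,(.5505,.324),.085,0.,'pics/k13.png')
z=ld('top',13);crop(z,430,230,560,340,5,'pics/g13.png')
for a in(0,.8,1.0,1.2):
    th=.6-a;print(a,proj(z,[.503-.045*np.cos(th),-.313,.09+.045*np.sin(th)]),proj(ld('side',13),[.503-.045*np.cos(th),-.313,.09+.045*np.sin(th)]))
"
```

```text
0 [498.67917771 309.45794498] [431.60694388 187.22868037]
0.8 [490.84252335 311.95018736] [431.82783984 198.62981139]
1.0 [488.91699228 310.17449177] [430.41066466 200.68071875]
1.2 [487.15553481 307.58112314] [428.50257443 202.23115902]
```

View pics/g13.png

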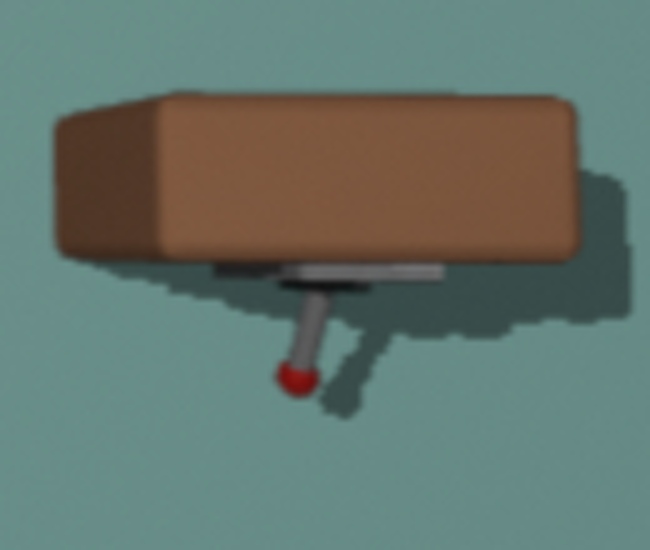

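View pics/side13.png

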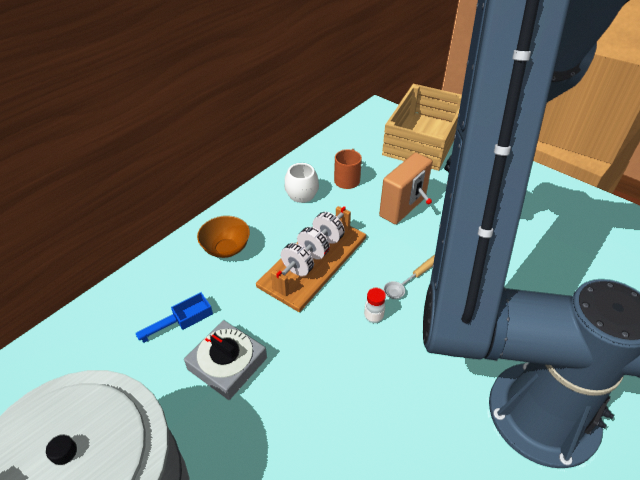

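View pics/u13.png

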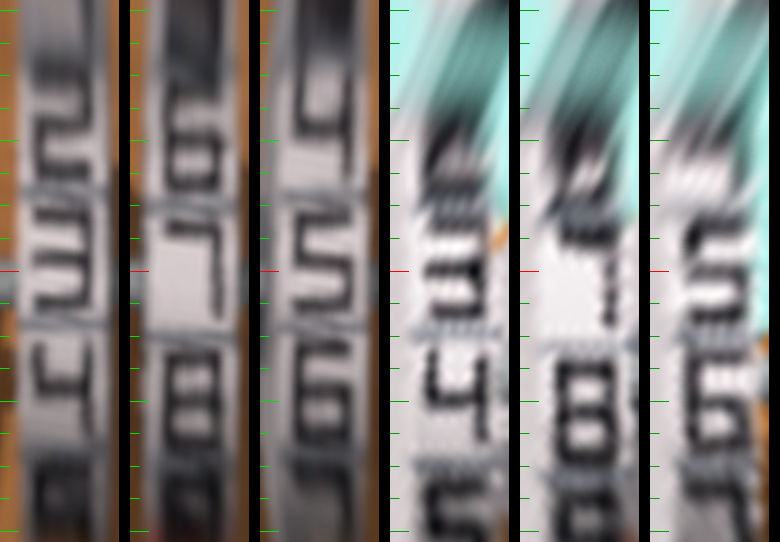

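View pics/k13.png

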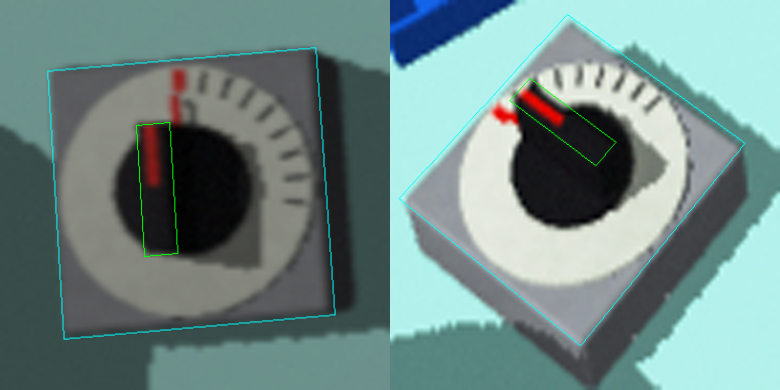

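```bash
python3 -c "
from rig import robot,status
print(robot.hand_in(), status.get_obs()['time'])"
```

```text
the job is handed in; nothing more can be done
the job is handed in; nothing more can be done
```

I set the three wheels to 3, 7, 5, turned the reset knob to its zero stop, then pushed the fan switch down and handed the job in at about 32 s. The hand-in gives no verdict.

- **Wheels:** in the last pictures, from both cameras, 3, 7 and 5 are uppermost. By my estimate the left is about 2.5° off square and the middle and right about 1°, against the 8.6° allowed.
- **Knob:** the moment about the knob's axis rose to about 0.6 N m as it met the stop. The last pictures show the red pointer on the red zero mark.
- **Fan switch:** at the end of the push the force rose to about 12 N, so the lever was on its stop, and the last top picture shows the ball low. The readings disagree a little: the ball's row gives about 1.2 rad and its column about 1.03 rad. Both are above the 1.0 needed, and I trust the force more.
- **Bystanders and arm:** nothing looked moved in the last pictures, judged by eye only. The spoon's handle end was partly hidden by the arm. The arm stood clear of everything at hand-in.

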